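# Plug an experiment card into the sloped trainer console

## Task

Take the lid off the blue card box by tipping up the side with the orange grip and drawing it out from under the two catches, and lay it right way up on the dark mat. Then take out the green card and slide it, contacts first, fully home into the slot of the sloping console without forcing it. The slot has to be found by feel against its yellow fence; do not drop the lid, and leave the other things on the bench where they are.

Things in the scene. Friction and masses are not known exactly. Their poses are not given: they have to be found in the camera images.
- box: Blue open-topped card box fixed to the bench, outside 128 (x) x 116 (y) x 142 mm high, walls 4 mm, floor 6 mm. Origin: centre of its underside, z up, -x towards the robot. The lid rests on its rim; the card stands upright in the middle between guides that reach z = 86 mm.
- catches (a point): Midway between the lips of the two black catches on the box's -x wall (each 14 mm wide, at y = +-35 mm), at their lower edge. The lips reach 6 mm over the lid's -x edge, 4 mm above the lid; their posts stand 4 mm behind that edge; their top is 6 mm above this point. They stop the lid from being lifted straight up.
- lid: Loose grey lid, 180 g, plate 124 (x) x 114 (y) x 6 mm, from z = 5 to 11 mm. Origin: centre, at the bottom of the 5 mm locating ribs that hang inside the rim along the +x edge and both y sides (none at -x). z up, axes parallel to the box's, origin 137 mm above the bench; lying on the mat, 3 mm.
- lid_edge (a point): Middle of the lid's lower -x edge, under the catches (lid frame -62, 0, 5 mm). Turn the lid 15 to 20 degrees about this edge, +x side up, draw it out 25 to 30 mm along its own +x, then lift.
- lid_grip (a point): In the lid's orange upright grip block, at gripping height (lid frame 40, 0, 33 mm). Block 12 (x) x 50 (y) mm, centred on the point in x and y, from 11 to 47 mm in the lid's z.
- card: Loose green card, 0.17 to 0.35 kg: slab 8 (x) x 100 (y) mm, z = 0 to 100 mm, and a white grip block on top. Origin: centre of the bottom contact edge, z up along the card. The lowest 6 mm is narrower (5 x 94 mm). It starts upright in the box, origin 6 mm above the bench, axes parallel to the box's, with 1 to 2 mm of play.
- card_grip (a point): In the card's white grip block, 112 mm above the card's origin. Block 12 (x) x 60 (y) mm, from 96 to 130 mm above the origin; its top starts 6 mm below the box's rim.
- mat: Dark rubber mat fixed to the bench, 170 (x) x 150 (y) x 3 mm, origin at the centre of its underside, z up. The lid goes here.
- console: White trainer console fixed to the bench, 220 (x) x 240 (y) mm, 45 mm high in front, 172 mm at the back. Origin at the centre of its underside, z up, x from front (robot side) to back. Its top face rises 30 degrees towards +x.
- slot_face: The console's sloping face. Origin in the middle of its surface, 108.5 mm above the bench, above the console's origin; x up the slope, y level along the slot, z out of the face (30 degrees from vertical, leaning to the console's -x). Fully home the card's origin is at z = -70 mm, its z along this z, its grip block 26 to 60 mm out of the face. Either side of the card may face up.
- slot_mouth (a point): Middle of the slot's mouth as drawn, at the origin of slot_face. The slot is 10 (x) x 103 (y) mm, cut straight in along -z. Its true centre is at y = 0 but x anywhere from -6 to +6 mm, new each time and not reported. A rigid yellow fence, 14 mm high and 8 thick, runs along its +x side, flush with the slot's upper wall: lower face 5 mm from the slot's centre.
- slot_stop (a point): Point on the slot's rigid bottom, 70 mm below the mouth. Over the last 20 mm or so before the stop a sprung contact bears on the card: some 4 to 15 N to push on; then the card stays by friction. At both ends of the mouth yellow cheeks 14 mm high flare outwards as lead-ins for y. Down the slope from the slot is 30 mm of flat surface level with the face.
- meter: Yellow multimeter lying on the bench, 150 x 75 x 35 mm, origin at the centre of its underside. Leave alone.
- screwdriver: Screwdriver lying on the bench, 180 mm long along its x. Leave alone.
- jar: Jar, 60 mm wide, 80 mm high, origin at the centre of its underside. Leave alone.
- spare_module: Red module lying flat, 110 x 100 x 10 mm, origin at the centre of its underside. Leave alone.
- spanner: Spanner lying on the bench, 150 mm long along its x. Leave alone.
- mug: Blue mug, 76 mm wide, 90 mm high, origin at the centre of its underside. Leave alone.
There are look-alikes about, which are no part of the job. There is more than one size of the lid; the job needs the smaller.

How it is judged:
By the outcome, as a careful person would: the job done as asked, in the order asked, and still so for the second after the job is handed in, with the robot touching nothing.
It also fails if it takes over 70 s, if anything falls off the work surface, if the arm or the gripper's body presses on something with over 40 N, if the wrist force passes 120 N, or if a joint passes its speed limit or range.

## Robot

A 6-joint arm with a two-finger parallel gripper is mounted at the origin on the work surface. World frame = base frame: x ahead of the robot, y to its left, z up, the work surface at z = 0. Lengths are in m, angles in rad, forces in N, time in s.
With the tool pointing down it reaches from about 0.375 to 0.975 m from the base axis. Payload 3.8 kg.
Tool frame: the origin (TCP) lies on the centre line of the jaws, within the pads' length; the fingertips stand ctrl.nose_length ahead of it and the grasp point (between the pads) lies 6 mm ahead of it (ctrl.nose_length is the distance from the TCP to the fingertips, in m); y points along the fingers, x is the direction in which the jaws open and shut, and the axes are right-handed (so a half turn about y gives the same grasp; the last joint's range is limited). The gripper opens to 88 mm and grips with 3 to 60 N. Pads are 18 mm wide; open, the fingers measure 123 mm over their backs; the gripper's body (75 mm by 187 mm) begins 45 mm behind the grasp point.
Start: joints at [-1.351, 0.264, 1.604, -0, 1.274, -0.037], TCP at [0.171, -0.653, 0.264] pointing down, gripper open.
Joint ranges: [-2.63, 2.63], [-0.94, 2.18], [0.31, 2.57], [-1.31, 4.45], [0, 2.66], [-2.55, 2.55]. Speed limits (rad/s): [2.57, 2.57, 3.14, 3.14, 3.14, 3.14].

## Interface

Orientations are given as a unit quaternion [x, y, z, w].
In Python, from bench import ctrl, imaging, hand_in, find_in, cut_out gives the robot as it stands. The module is installed in compiled form; this text tells all that it offers.
- The arm moves only by the tool move_arm, never from a script. Its argument "targets" is a list of rows, each an object of numbers: "dx", "dy", "dz": the shift along the tool's x, y, z in cm; "rx", "ry", "rz": the turn, a rotation vector about the tool's x, y, z in rad; "hand": the gripper command: -1 is shut, 1 is fully open, values between are in proportion. In form: [{"dx": .., "dy": .., "dz": .., "rx": .., "ry": .., "rz": .., "hand": ..}, ...]. A call has 1 to 10 rows; each row shifts and turns the commanded pose from where the row before left it, along the tool's axes as they then stand; what a row does not reach is not made up. A row lasts 1/12 s, in which the tool goes at most 41.7 mm and 7.16 degrees, less where a joint would pass 70% of its speed; a pose out of reach is approached as far as the arm can. A call with a gripper value outside its range is refused whole. The fingers move at their own pace and stop on an object; "newtons" is the grip in N (left out, the last holds). Time passes only in rows, so rows that do not move let the fingers close. It gives the time, the measured TCP pose, the force and the opening at its end, in the units of the state.
- ctrl.sense(): the state, without advancing time (a new reading comes with each control period).
- imaging.read_camera(name): name is "side" or "top" or "wrist"; returns the picture (480x640x3 uint8, red, green, blue); there is no depth.
- imaging.get_calibration(name): a dict with "vfov" (degrees; the focal length in pixels is half the picture's height over the tangent of half this angle, whatever the lens; pixels are square), "cx", "cy" (the principal point, pixels), "origin" and "orientation" of the camera in the world. Camera axes: x right, y up, looking along -z (the intrinsics and any distortion apply to the point x, -y, -z); pixel columns grow to the right and rows downward; lengths in m; the calibration is good to about 2 mm. A picture is of the moment at which its call begins: read the wrist's pose just before it. get_calibration takes no time and is no camera call; for the wrist camera it gives the pose at the moment of the call.
- hand_in(): hands the job in, once; it reports no verdict.
Trained networks look in the newest picture that a camera, given by its name, has taken for a name from the list of things; names that differ only in an ending like _2 or _b are one class to them, and where a whole thing is asked for, a point or a joint stands for the part that bears it (a point fixed in the world has none). Each returns a list of dicts, best first, with "conf" (0 to 1); they miss things now and then, are a little off and sometimes report something else, mostly with a low value. They report only what shows in the picture. A call takes as long as a camera call. They do not tell look-alikes from the thing itself.
- find_in(camera, name): "uv" ([column, row] in pixels, amid what is visible of it).
- cut_out(camera, name): "pixels" (480x640 bool, what is visible of it) and "uv" ([column, row] in pixels, amid what is visible of it).
The state is a dict: "time": time; "q": joint angles; "qvel": joint speeds; "effort": joint torques, N m; "position": TCP position; "tool_rot": TCP orientation; "ft_force": force on the tool from outside, world axes, zero at the start; "moment": the same for the moment, N m; "gripper_width": opening from 0.0 (shut) to 1.0 (fully open).
Only numpy, scipy, OpenCV 4.12 (cv2) and the standard library are available. Lean on these libraries where they do the work, as an engineer would, in place of code of your own. Each camera call takes 0.05 s, during which the arm holds its last target.

## Working session

There is one attempt and no reset: what is moved stays moved. The work goes in short steps, Python scripts to look and compute and a tool call to move; the robot and the scene stay as the last step left them, time stands still between calls to the robot, and variables do not carry over. Pictures are saved under pics/ and viewed, and the job is handed in when it is done.

Besides the shell and the picture viewer there is one more tool, called after "Emit:" as name([rows], argument=value, ...), one row to a line, values as JSON. move_arm: Moves the arm, as the interface text tells. Its arguments: {"type":"object","properties":{"targets":{"type":"array","items":{"type":"object","properties":{"dx":{"type":"number"},"dy":{"type":"number"},"dz":{"type":"number"},"rx":{"type":"number"},"ry":{"type":"number"},"rz":{"type":"number"},"hand":{"type":"number"}}}},"newtons":{"type":"number"}},"required":["targets"]}

```bash
mkdir -p pics; ls; python3 - <<'E'
from bench import ctrl, imaging
import cv2
print(ctrl.sense()); print(ctrl.nose_length)
for n in ("side","top","wrist"):
    c=imaging.get_calibration(n); print(n,c)
    p=imaging.read_camera(n); cv2.imwrite(f"pics/a_{n}.png",p[:,:,::-1])
E
```

```text
pics
{'time': 0.0, 'q': array([-1.35088829e+00,  2.64768956e-01,  1.60534018e+00, -1.74815736e-05,
        1.27363046e+00, -3.68857352e-02]), 'qvel': array([ 0.00080373,  0.00202153, -0.00019012, -0.00039809, -0.00236729,
        0.00104852]), 'effort': array([-2.87308416e-03, -5.02113354e+01, -3.56879675e+01,  7.24435947e-02,
        2.91320833e-02, -1.72372120e-04]), 'position': array([ 0.17130404, -0.65225986,  0.26239551]), 'tool_rot': array([-0.5594263 ,  0.43244765, -0.43127302,  0.5603881 ]), 'ft_force': array([-0.03852689,  0.70662019,  0.12586855]), 'moment': array([ 0.02176345, -0.02435166, -0.02827441]), 'gripper_width': 1.003185730270115}
0.025
side {'vfov': 44.36624676233934, 'cx': 323.9240342434109, 'cy': 239.30158844184467, 'origin': array([-0.21344507,  0.75384434,  0.95321523]), 'orientation': array([-0.14982441,  0.39240561,  0.85107017, -0.31503977])}
top {'vfov': 50.27218118740187, 'cx': 327.2187238991959, 'cy': 229.22289211273517, 'origin': array([0.30972083, 0.00548588, 1.3131328 ]), 'orientation': array([-0.04359828,  0.0520489 ,  0.70881153, -0.70212272])}
wrist {'vfov': 64.38942356615559, 'cx': 308.1183541051214, 'cy': 238.98138567822312, 'origin': array([ 0.23568555, -0.6357659 ,  0.38235144]), 'orientation': array([-0.10323064,  0.080806  , -0.60565405,  0.78485476])}
```

View pics/a_top.png

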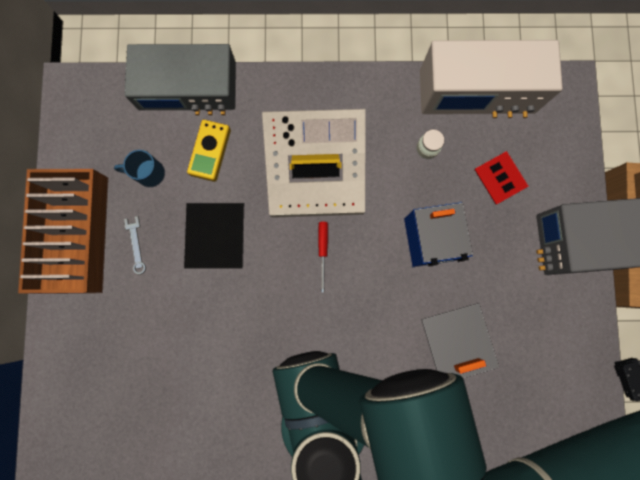

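View pics/a_side.png

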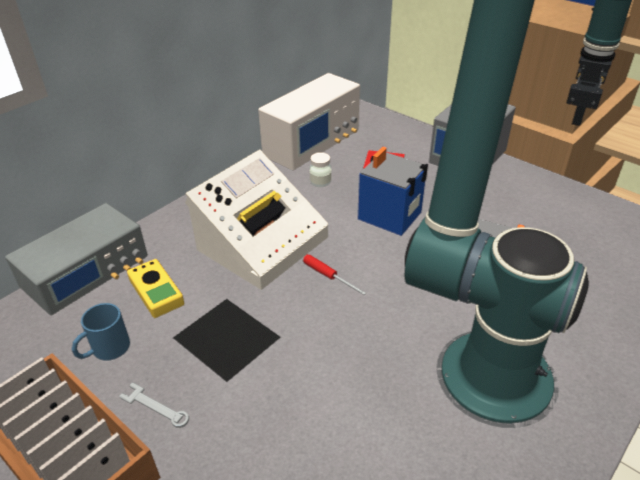

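View pics/a_wrist.png

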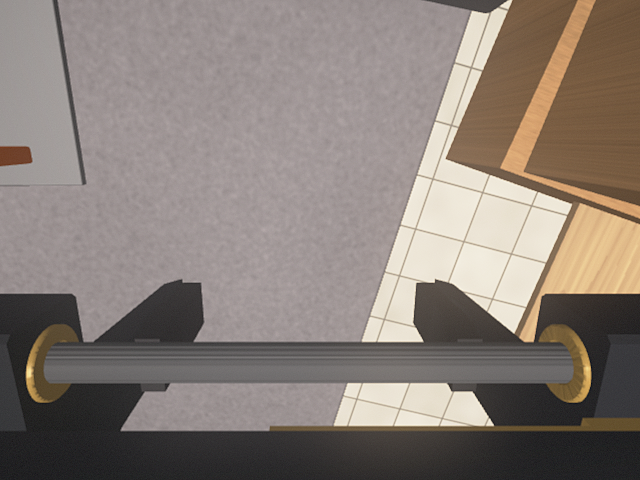

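```bash
cat > h.py <<'E'
import numpy as np, cv2
from scipy.spatial.transform import Rotation as R
from bench import ctrl, imaging, find_in, cut_out
def cam(n):
    c=imaging.get_calibration(n); f=240/np.tan(np.radians(c['vfov'])/2)
    return dict(f=f,cx=c['cx'],cy=c['cy'],o=np.array(c['origin']),R=R.from_quat(c['orientation']).as_matrix())
def proj(c,P):
    P=np.atleast_2d(P); q=(P-c['o'])@c['R']; 
    return np.c_[c['cx']+c['f']*q[:,0]/-q[:,2], c['cy']-c['f']*q[:,1]/-q[:,2]]
def ray(c,uv):
    d=np.array([(uv[0]-c['cx'])/c['f'],-(uv[1]-c['cy'])/c['f'],-1.]); d=c['R']@d; return c['o'],d/np.linalg.norm(d)
def onz(c,uv,z):
    o,d=ray(c,uv); return o+d*(z-o[2])/d[2]
def tri(rs):
    A=np.zeros((3,3));b=np.zeros(3)
    for o,d in rs:
        M=np.eye(3)-np.outer(d,d);A+=M;b+=M@o
    p=np.linalg.solve(A,b); return p,[np.linalg.norm((np.eye(3)-np.outer(d,d))@(p-o)) for o,d in rs]
def snap(n,name,scale=1,crop=None):
    p=imaging.read_camera(n); q=p
    if crop: x0,y0,x1,y1=crop; q=p[y0:y1,x0:x1]
    q=cv2.resize(q,None,fx=scale,fy=scale,interpolation=cv2.INTER_CUBIC)
    cv2.imwrite(f"pics/{name}.png",q[:,:,::-1]); return p
E
python3 - <<'E'
from h import *
for n in ("top","side"):
    c=cam(n); print(n,c['f'])
    for t,z in (("lid_grip",.17),("lid",.147),("box",.142),("mat",.003),("slot_mouth",.1085),("console",.1),("catches",.152),("screwdriver",0.01),("jar",.08)):
        for d in find_in(n,t)[:3]:
            print(t,round(d['conf'],2),np.round(d['uv'],1),np.round(onz(c,d['uv'],z),3))
E
python3 - <<'E'
import cv2
for n,cr in (("top",(380,180,500,300)),("side",(340,130,460,250)),("top",(250,90,380,230)),("side",(180,140,340,290))):
    p=cv2.imread(f"pics/a_{n}.png");x0,y0,x1,y1=cr
    cv2.imwrite(f"pics/b_{n}_{x0}.png",cv2.resize(p[y0:y1,x0:x1],None,fx=4,fy=4,interpolation=cv2.INTER_CUBIC))
E
```

```text
top 511.5061437678326
lid_grip 0.8 [441.3 230.8] [ 0.46  -0.267  0.17 ]
lid_grip 0.57 [462.4 343.8] [ 0.209 -0.303  0.17 ]
lid 0.85 [443.6 231.1] [ 0.462 -0.278  0.147]
lid 0.55 [456.2 341.7] [ 0.212 -0.296  0.147]
box 0.96 [417.2 249.9] [ 0.419 -0.216  0.142]
box 0.34 [316.6 160.6] [0.632 0.014 0.142]
box 0.27 [318.  162.7] [0.627 0.011 0.142]
mat 0.6 [216.5 236.9] [0.471 0.274 0.003]
slot_mouth 0.68 [316.4 159.7] [0.644 0.015 0.109]
slot_mouth 0.42 [441.  230.9] [ 0.467 -0.281  0.109]
console 0.56 [315.1 159.5] [0.647 0.018 0.1  ]
catches 0.73 [214.4 237.5] [0.451 0.248 0.152]
catches 0.59 [415.7 246.1] [ 0.427 -0.211  0.152]
screwdriver 0.71 [323.  244.1] [0.449 0.    0.01 ]
screwdriver 0.32 [441.7 235.3] [ 0.469 -0.306  0.01 ]
jar 0.82 [432.2 146.6] [ 0.683 -0.274  0.08 ]
side 588.597577510513
lid_grip 0.89 [492.9 228.4] [ 0.148 -0.196  0.17 ]
lid_grip 0.73 [388.4 165.6] [ 0.455 -0.248  0.17 ]
lid_grip 0.59 [319.5 268.6] [0.343 0.132 0.17 ]
lid 0.79 [494.7 224.9] [ 0.161 -0.237  0.147]
lid 0.75 [392.9 165.8] [ 0.466 -0.284  0.147]
box 0.62 [389.7 202. ] [ 0.387 -0.163  0.142]
box 0.35 [255.  220.3] [0.575 0.085 0.142]
box 0.23 [320.2 267. ] [0.365 0.105 0.142]
mat 0.92 [227.  336.8] [0.473 0.281 0.003]
slot_mouth 0.71 [253.1 213.9] [0.629 0.043 0.109]
console 0.7 [254.7 219.9] [0.618 0.049 0.1  ]
catches 0.58 [390.1 200.2] [ 0.383 -0.158  0.152]
screwdriver 0.77 [321.3 268.4] [0.455 0.002 0.01 ]
jar 0.62 [319.1 170.6] [ 0.659 -0.225  0.08 ]
jar 0.61 [392.9 167.4] [ 0.518 -0.364  0.08 ]
```

```bash
cd pics; python3 -c "
import cv2,numpy as np
a=cv2.imread('b_top_380.png');b=cv2.imread('b_side_340.png')
a=cv2.resize(a,(400,400));b=cv2.resize(b,(400,400));cv2.imwrite('c.png',np.hstack([a,b]))"
```

```text
(no output)
```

View pics/c.png

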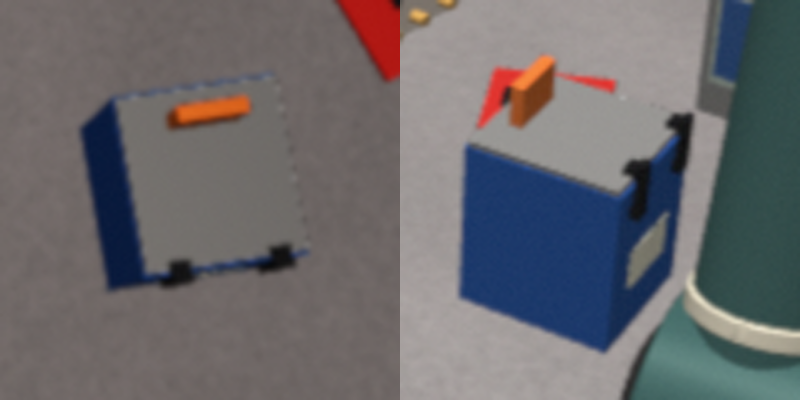

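```bash
cat > fitbox.py <<'E'
from h import *
from scipy.optimize import least_squares
def T(p,P): 
    c,s=np.cos(p[2]),np.sin(p[2]); P=np.array(P,float)
    return np.c_[p[0]+c*P[:,0]-s*P[:,1],p[1]+s*P[:,0]+c*P[:,1],P[:,2]]
def fit(obs,p0):
    cs={n:cam(n) for n in obs}
    def r(p): return np.concatenate([(proj(cs[n],T(p,[o[0] for o in obs[n]]))-np.array([o[1] for o in obs[n]])).ravel() for n in obs])
    s=least_squares(r,p0,loss='soft_l1'); return s.x,r(s.x).reshape(-1,2)
E
python3 - <<'E'
from fitbox import *
h=.142;X,Y=.064,.058
top=[([X,Y,h],(414.5,209.4)),([X,-Y,h],(462.5,201.6)),([-X,-Y,h],(472.4,255.6)),([-X,Y,h],(422.6,262.5)),([-X,Y,0],(412.4,267)),([X,Y,0],(404.6,218.4))]
side=[([-X,Y,h],(406.6,188.5)),([X,Y,h],(359.8,173.5)),([X,Y,0],(358.6,219.4)),([-X,Y,0],(401.8,235))]
for o in ({'top':top,'side':side},{'top':top},{'side':side}):
    x,r=fit(o,[.47,-.28,-.1]); print(np.round(x,4)); print(np.round(r,1).tolist())
E
```

```text
[ 0.4594 -0.2781  0.1412]
[[-0.6, -0.3], [0.3, 0.3], [0.7, 0.3], [1.0, 1.0], [0.2, 0.3], [-0.5, 0.2], [-0.4, 0.6], [-0.5, -0.6], [-1.0, -1.0], [-0.3, 0.1]]
[ 0.4601 -0.2777  0.1328]
[[-0.6, -0.8], [0.3, 0.1], [0.3, 0.3], [0.5, 0.5], [-0.2, -0.1], [-0.5, -0.2]]
[ 0.4588 -0.2782  0.1569]
[[0.3, 0.6], [-0.2, -0.2], [-0.7, -0.6], [0.4, 0.1]]
```

```bash
cd pics; python3 -c "
import cv2,numpy as np
a=cv2.imread('b_top_250.png');b=cv2.imread('b_side_180.png')
print(a.shape,b.shape)
cv2.imwrite('c2.png',a);cv2.imwrite('c3.png',b)
p=cv2.imread('a_top.png')[180:290,160:270];cv2.imwrite('c4.png',cv2.resize(p,None,fx=4,fy=4,interpolation=2))"
```

```text
(560, 520, 3) (600, 640, 3)
```

View pics/c2.png

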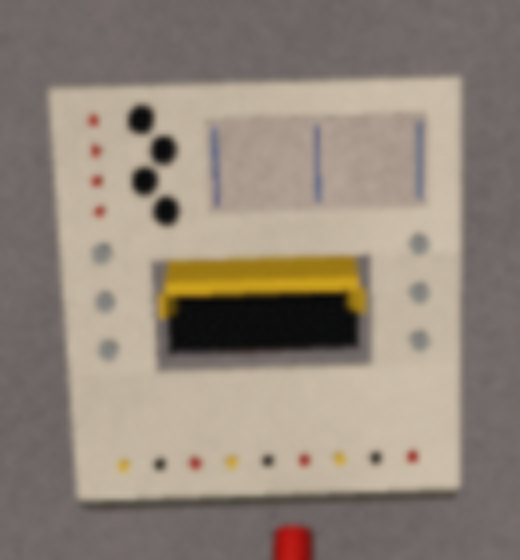

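View pics/c3.png

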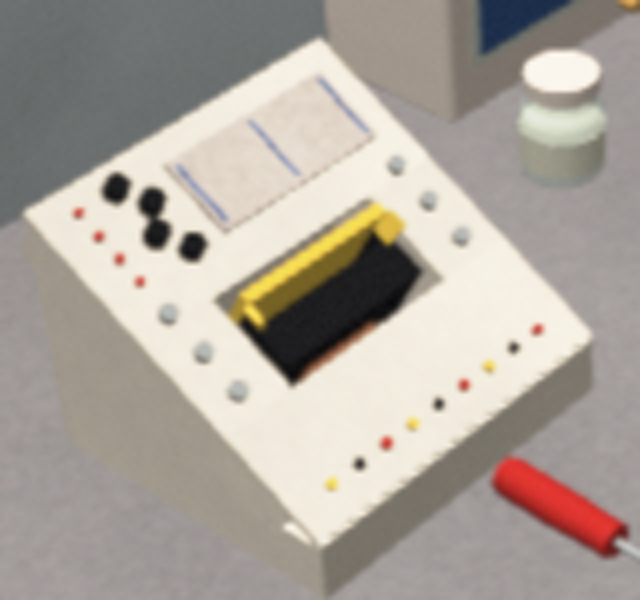

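View pics/c4.png

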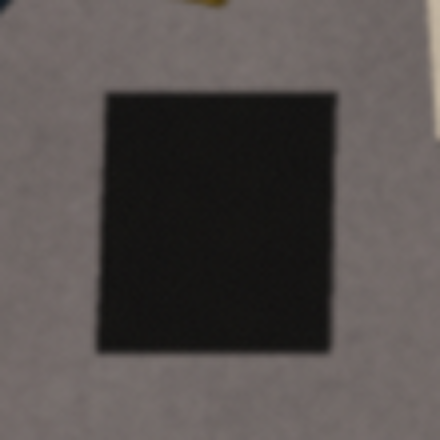

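```bash
python3 - <<'E'
from fitbox import *
X,Y=.11,.12
top=[([X,Y,.172],(262.5,112.5)),([X,-Y,.172],(365.5,109.5)),([-X,-Y,.045],(365,211.7)),([-X,Y,.045],(269.5,213.5))]
side=[([X,Y,.172],(186.25,193.25)),([X,-Y,.172],(260,150)),([-X,-Y,.045],(328,224.25)),([-X,Y,.045],(259.5,276.25)),([-X,Y,0],(261.75,289.25)),([-X,-Y,0],(328,235))]
for o in ({'top':top,'side':side},{'top':top},{'side':side}):
    x,r=fit(o,[.64,.02,0]); print('console',np.round(x,4)); print(np.round(r,1).tolist())
c=cam('top');X,Y,h=.085,.075,.003
o={'top':[([X,Y,h],(186.75,203.25)),([X,-Y,h],(244,203.25)),([-X,-Y,h],(242.5,268)),([-X,Y,h],(184.25,268))]}
x,r=fit(o,[.47,.28,0]);print('mat',np.round(x,4),np.round(r,1).tolist())
E
```

```text
console [0.6326 0.0168 0.0226]
[[-0.4, -0.1], [-0.1, 0.1], [-0.2, 0.3], [-0.2, 1.4], [-0.3, -1.0], [-0.1, -1.4], [-0.0, -1.6], [0.4, -1.2], [-0.3, 0.0], [0.1, 1.6]]
console [0.6336 0.0163 0.0204]
[[-0.0, -0.6], [0.2, -0.2], [-0.1, 0.0], [-0.1, 0.9]]
console [0.6305 0.0187 0.0237]
[[-0.4, -0.2], [-0.1, -0.8], [0.1, -1.0], [0.5, -0.4], [-0.2, 0.9], [0.2, 2.3]]
mat [ 0.4748  0.2795 -0.0101] [[-0.3, -0.5], [0.3, -0.3], [0.4, 0.4], [-0.3, 0.4]]
```

```bash
cat >> h.py <<'E'
def pose():
    s=ctrl.sense(); T=np.eye(4); T[:3,:3]=R.from_quat(s['tool_rot']).as_matrix(); T[:3,3]=s['position']; return T
def mk(p,xax,yax):
    "tool pose: x axis, y (approach) axis"
    y=np.array(yax,float);y/=np.linalg.norm(y);x=np.array(xax,float);x-=y*(x@y);x/=np.linalg.norm(x)
    T=np.eye(4);T[:3,:3]=np.c_[x,y,np.cross(x,y)];T[:3,3]=p;return T
def D(a,b,n):
    from scipy.linalg import logm,expm
    M=np.linalg.inv(a)@b; w=R.from_matrix(M[:3,:3]).as_rotvec()/n
    Rd=R.from_rotvec(w).as_matrix()
    S=sum(np.linalg.matrix_power(Rd,k) for k in range(n)); t=np.linalg.solve(S,M[:3,3]); return t,w
def plan(b,n,a=None,dec=2):
    a=pose() if a is None else a
    t,w=D(a,b,n); t=np.round(t*100,dec); w=np.round(w,3)
    print(n,'rows: d',t,'r',w,'| mm/row',round(np.linalg.norm(t)*10,1),'deg/row',round(np.degrees(np.linalg.norm(w)),2))
    Dm=np.eye(4);Dm[:3,:3]=R.from_rotvec(w).as_matrix();Dm[:3,3]=t/100
    e=a
    for _ in range(n): e=e@Dm
    print('  end',np.round(e[:3,3],4),'err mm',np.round((e[:3,3]-b[:3,3])*1000,1)); return e
BOX=(0.4598,-0.278,0.137); CON=(0.633,0.0165,0.0215); MAT=(0.4748,0.2795,-0.01)
def yaw(p): c,s=np.cos(p[2]),np.sin(p[2]); M=np.eye(4);M[:3,:3]=[[c,-s,0],[s,c,0],[0,0,1]];M[:2,3]=p[:2];return M
E
python3 - <<'E'
from h import *
T=pose();print(np.round(T,3))
c=cam('wrist');print('cam in tool',np.round(np.linalg.inv(T[:3,:3])@(c['o']-T[:3,3]),4));print(np.round(T[:3,:3].T@c['R'],3))
E
```

```text
[[ 0.254 -0.     0.967  0.171]
 [-0.967 -0.     0.254 -0.653]
 [ 0.    -1.    -0.     0.264]
 [ 0.     0.     0.     1.   ]]
cam in tool [ 1.000e-04 -1.198e-01  6.650e-02]
[[ 1.     0.001 -0.   ]
 [-0.     0.26  -0.966]
 [-0.001  0.966  0.26 ]]
```

```bash
python3 - <<'E'
from h import *
B=yaw(BOX); g=(B@[.04,0,.285,1])[:3]
plan(mk(g,B[:3,0],[0,0,-1]),14)
E
```

```text
14 rows: d [ 0.28 -0.15  3.91] r [ 0.    -0.104  0.   ] | mm/row 39.2 deg/row 5.96
  end [ 0.4984 -0.2721  0.2847] err mm [-1.1  0.4 -0.3]
```

Emit:
move_arm([
  {"dx": 0.28,"dy": -0.15,"dz": 3.9,"ry": -0.104,"hand": 1},
  {"dx": 0.28,"dy": -0.15,"dz": 3.9,"ry": -0.104,"hand": 1},
  {"dx": 0.28,"dy": -0.15,"dz": 3.9,"ry": -0.104,"hand": 1},
  {"dx": 0.28,"dy": -0.15,"dz": 3.9,"ry": -0.104,"hand": 1},
  {"dx": 0.28,"dy": -0.15,"dz": 3.9,"ry": -0.104,"hand": 1},
  {"dx": 0.28,"dy": -0.15,"dz": 3.9,"ry": -0.104,"hand": 1},
  {"dx": 0.28,"dy": -0.15,"dz": 3.9,"ry": -0.104,"hand": 1},
  {"dx": 0.28,"dy": -0.15,"dz": 3.9,"ry": -0.104,"hand": 1},
  {"dx": 0.28,"dy": -0.15,"dz": 3.9,"ry": -0.104,"hand": 1},
  {"dx": 0.28,"dy": -0.15,"dz": 3.9,"ry": -0.104,"hand": 1},
])

```text
$.targets[0]: bad value
```

Emit:
move_arm([
  {"dx": 0.28,"dy": -0.15,"dz": 3.9,"ry": -0.104,"hand": 1},
  {"dx": 0.28,"dy": -0.15,"dz": 3.9,"ry": -0.104,"hand": 1},
  {"dx": 0.28,"dy": -0.15,"dz": 3.9,"ry": -0.104,"hand": 1},
  {"dx": 0.28,"dy": -0.15,"dz": 3.9,"ry": -0.104,"hand": 0},
  {"hand": 0},
  {"hand": 0},
])

```text
$.targets[0]: bad value
```

```bash
python3 - <<'E'
from h import *
T=pose();print(np.round(T,4))
snap('wrist','w1')
c=cam('wrist');B=yaw(BOX)
for t,z in (("lid_grip",.184),("lid",.148),("catches",.155)):
    for d in find_in('wrist',t)[:2]:
        p=onz(c,d['uv'],z);print(t,round(d['conf'],2),np.round(d['uv']),np.round(p,4),np.round(np.linalg.inv(B)@np.r_[p,1],4))
print(ctrl.sense()['ft_force'],ctrl.sense()['time'])
E
```

```text
[[ 0.2539 -0.      0.9672  0.1714]
 [-0.9672 -0.      0.2539 -0.6529]
 [ 0.     -1.     -0.      0.2637]
 [ 0.      0.      0.      1.    ]]
lid_grip 0.81 [ 36. 101.] [ 0.2181 -0.502   0.184 ] [-0.27   -0.1889  0.184   1.    ]
lid 0.71 [35. 98.] [ 0.2161 -0.4767  0.148 ] [-0.2685 -0.1636  0.148   1.    ]
[ 0.90133191 -0.66332938  0.60913964] 1.25
```

View pics/w1.png

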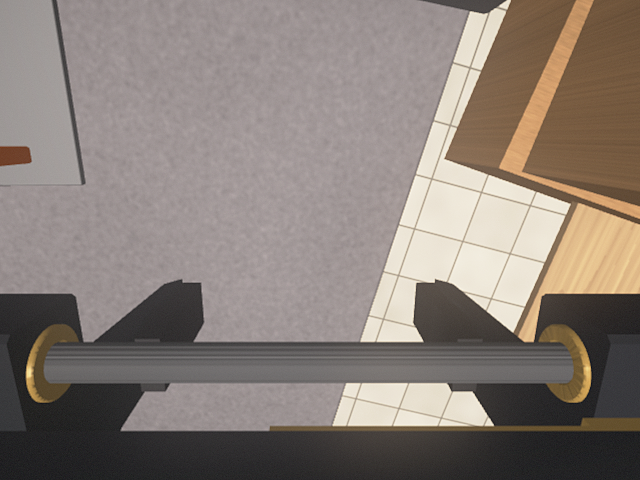

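Emit:
move_arm([
  {"dx": 0.28,"dy": -0.15,"dz": 3.9,"rx": 0,"ry": -0.104,"rz": 0,"hand": 1},
  {"dx": 0.28,"dy": -0.15,"dz": 3.9,"rx": 0,"ry": -0.104,"rz": 0,"hand": 1},
  {"dx": 0.28,"dy": -0.15,"dz": 3.9,"rx": 0,"ry": -0.104,"rz": 0,"hand": 1},
  {"dx": 0.28,"dy": -0.15,"dz": 3.9,"rx": 0,"ry": -0.104,"rz": 0,"hand": 1},
  {"dx": 0.28,"dy": -0.15,"dz": 3.9,"rx": 0,"ry": -0.104,"rz": 0,"hand": 1},
  {"dx": 0.28,"dy": -0.15,"dz": 3.9,"rx": 0,"ry": -0.104,"rz": 0,"hand": 1},
  {"dx": 0.28,"dy": -0.15,"dz": 3.9,"rx": 0,"ry": -0.104,"rz": 0,"hand": 1},
  {"dx": 0.28,"dy": -0.15,"dz": 3.9,"rx": 0,"ry": -0.104,"rz": 0,"hand": 1},
  {"dx": 0.28,"dy": -0.15,"dz": 3.9,"rx": 0,"ry": -0.104,"rz": 0,"hand": 1},
  {"dx": 0.28,"dy": -0.15,"dz": 3.9,"rx": 0,"ry": -0.104,"rz": 0,"hand": 1},
])

```text
time: 2.08
position: [0.4697, -0.4243, 0.2787]
tool_rot: [0.701, -0.094, 0.095, -0.701]
ft_force: [-0.3, 0.1, 0.7]
gripper_width: 1.006
```

Emit:
move_arm([
  {"dx": 0.28,"dy": -0.15,"dz": 3.9,"rx": 0,"ry": -0.104,"rz": 0,"hand": 0},
  {"dx": 0.28,"dy": -0.15,"dz": 3.9,"rx": 0,"ry": -0.104,"rz": 0,"hand": 0},
  {"dx": 0.28,"dy": -0.15,"dz": 3.9,"rx": 0,"ry": -0.104,"rz": 0,"hand": 0},
  {"dx": 0.28,"dy": -0.15,"dz": 3.9,"rx": 0,"ry": -0.104,"rz": 0,"hand": 0},
  {"dx": 0,"dy": 0,"dz": 0,"rx": 0,"ry": 0,"rz": 0,"hand": 0},
  {"dx": 0,"dy": 0,"dz": 0,"rx": 0,"ry": 0,"rz": 0,"hand": 0},
])

```text
time: 2.58
position: [0.498, -0.2714, 0.2852]
tool_rot: [0.706, 0.051, -0.051, -0.705]
ft_force: [0.5, -0.4, -0.0]
gripper_width: 0.573
```

```bash
python3 - <<'E'
from h import *
T=pose();print(np.round(T,4))
snap('wrist','w2')
c=cam('wrist');B=yaw(BOX)
for t,z in (("lid_grip",.184),("lid",.148),("catches",.155)):
    for d in find_in('wrist',t)[:2]:
        p=onz(c,d['uv'],z);print(t,round(d['conf'],2),np.round(d['uv']),np.round(p,4),np.round(np.linalg.inv(B)@np.r_[p,1],4))
print(ctrl.sense()['ft_force'],ctrl.sense()['time'],ctrl.sense()['gripper_width'])
E
```

```text
[[ 9.895e-01  8.000e-04 -1.442e-01  4.980e-01]
 [ 1.442e-01 -7.000e-04  9.895e-01 -2.714e-01]
 [ 6.000e-04 -1.000e+00 -8.000e-04  2.852e-01]
 [ 0.000e+00  0.000e+00  0.000e+00  1.000e+00]]
lid_grip 0.83 [256. 225.] [ 0.4646 -0.2621  0.184 ] [0.007  0.0151 0.184  1.    ]
lid_grip 0.58 [ 45. 225.] [ 0.3409 -0.2795  0.184 ] [-0.118   0.0147  0.184   1.    ]
lid 0.92 [258. 225.] [ 0.4626 -0.2708  0.148 ] [0.0038 0.0068 0.148  1.    ]
lid 0.59 [ 47. 224.] [ 0.318  -0.2908  0.148 ] [-0.1422  0.0067  0.148   1.    ]
catches 0.69 [164. 180.] [ 0.3993 -0.248   0.155 ] [-0.0559  0.038   0.155   1.    ]
[-0.10557328 -0.00969759 -0.33172147] 2.7833 0.49969696199602454
```

View pics/w2.png

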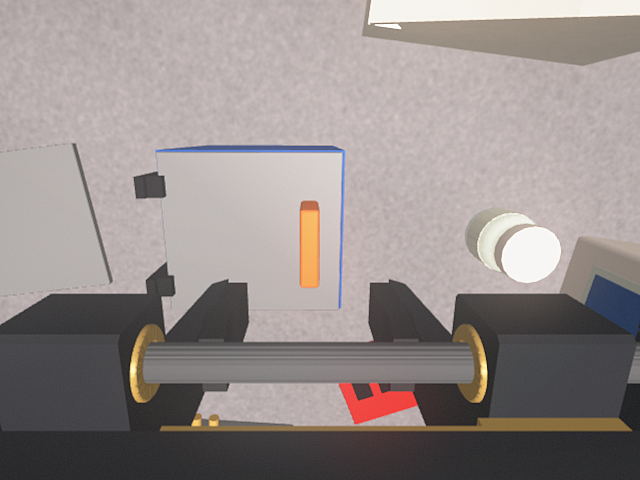

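```bash
python3 -c "
import cv2
p=cv2.imread('pics/w2.png')[135:335,130:360]
cv2.imwrite('pics/w2c.png',cv2.resize(p,None,fx=3,fy=3,interpolation=2))"
```

```text
(no output)
```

View pics/w2c.png

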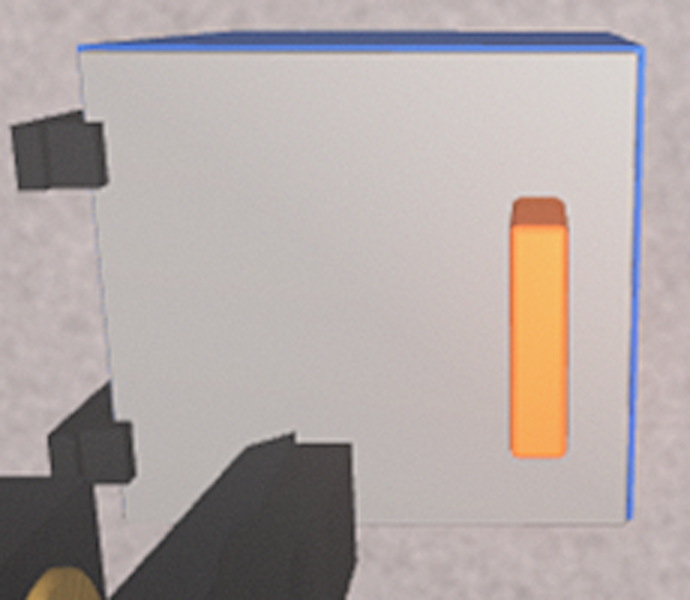

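```bash
python3 - <<'E'
from fitbox import *
l=[([-.062,.057,.148],(157.3,152.7)),([.062,.057,.148],(342.3,152.7)),([.062,-.057,.148],(338.7,309)),([-.062,-.057,.148],(171.3,309))]
g=[([.034,.025,.184],(300.3,210.3)),([.046,.025,.184],(319.3,210.3)),([.046,-.025,.184],(318.7,287.7)),([.034,-.025,.184],(300.3,287.7))]
b=[([.064,.058,.142],(344.3,150.7)),([-.064,.058,.142],(156.3,150.7)),([.064,-.058,.142],(340.3,308))]
for o in (l,g,b,l+g+b):
    x,r=fit({'wrist':o},[.46,-.278,.137]); print(np.round(x,4),np.round(r,1).tolist())
E
```

```text
[ 0.459  -0.2804  0.1376] [[-2.7, -1.0], [1.3, -0.7], [0.9, 2.0], [-0.6, 1.9]]
[ 0.4586 -0.2799  0.1367] [[-0.7, -0.9], [0.7, -0.8], [0.5, 1.1], [-0.5, 1.0]]
[ 0.4584 -0.2808  0.1385] [[0.6, -0.2], [-2.2, -0.3], [0.5, 1.0]]
[ 0.4587 -0.2804  0.1397] [[-3.3, -0.9], [0.7, -1.0], [0.6, 1.8], [-0.8, 1.9], [-0.8, -0.2], [0.6, -0.2], [0.6, 1.6], [-0.3, 1.6], [0.9, -0.9], [-2.0, -0.8], [1.0, 0.5]]
```

```bash
sed -i 's/^BOX=([^)]*)/BOX=(0.459,-0.2795,0.138)/' h.py; python3 - <<'E'
from h import *
B=yaw(BOX)
e=plan(mk((B@[.04,0,.205,1])[:3],B[:3,0],[0,0,-1]),4)
e=plan(mk((B@[.04,0,.178,1])[:3],B[:3,0],[0,0,-1]),3,e)
E
```

```text
4 rows: d [0.03 1.99 0.01] r [ 0.  0. -0.] | mm/row 19.9 deg/row 0.0
  end [ 0.4986 -0.274   0.2051] err mm [-0.   0.   0.1]
3 rows: d [ 0.   0.9 -0. ] r [ 0.     0.001 -0.   ] | mm/row 9.0 deg/row 0.06
  end [ 0.4986 -0.274   0.1781] err mm [-0.   0.   0.1]
```

Emit:
move_arm([
  {"dx": 0.03,"dy": 2,"dz": 0.01,"rx": 0,"ry": 0,"rz": 0,"hand": 0},
  {"dx": 0.03,"dy": 2,"dz": 0.01,"rx": 0,"ry": 0,"rz": 0,"hand": 0},
  {"dx": 0.03,"dy": 2,"dz": 0.01,"rx": 0,"ry": 0,"rz": 0,"hand": 0},
  {"dx": 0.03,"dy": 2,"dz": 0.01,"rx": 0,"ry": 0,"rz": 0,"hand": 0},
  {"dx": 0,"dy": 0,"dz": 0,"rx": 0,"ry": 0,"rz": 0,"hand": 0},
])

```text
time: 3.2
position: [0.4959, -0.2726, 0.1998]
tool_rot: [-0.704, -0.047, 0.052, 0.707]
ft_force: [-0.3, -1.0, -1.1]
gripper_width: 0.497
```

```bash
python3 - <<'E'
from h import *
B=yaw(BOX)
e=plan(mk((B@[.04,0,.178,1])[:3],B[:3,0],[0,0,-1]),3)
print(pose().round(4))
snap('wrist','w3')
snap('side','s3',4,(340,100,500,240))
E
```

```text
3 rows: d [ 0.09  0.72 -0.06] r [-0.002  0.    -0.002] | mm/row 7.3 deg/row 0.16
  end [ 0.4987 -0.274   0.1781] err mm [ 0.1 -0.   0.1]
[[ 0.9903 -0.0072 -0.1389  0.4959]
 [ 0.1389  0.0041  0.9903 -0.2726]
 [-0.0066 -1.      0.0051  0.1998]
 [ 0.      0.      0.      1.    ]]
```

View pics/w3.png

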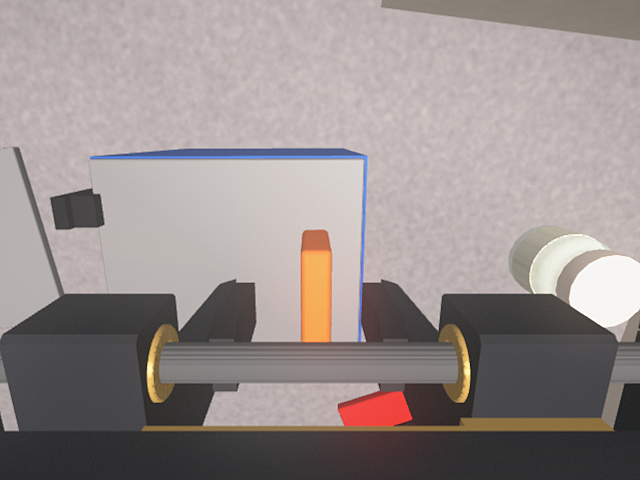

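View pics/s3.png

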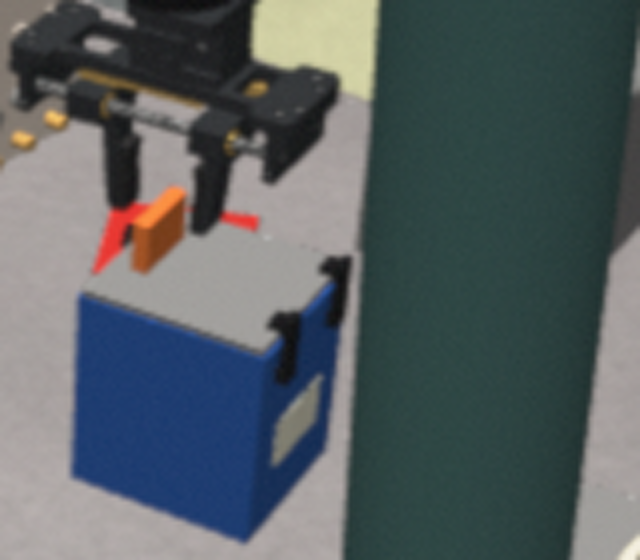

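```bash
python3 - <<'E'
from h import *
for i in range(4):
    print(pose()[:3,3].round(4),pose()[:3,1].round(4),ctrl.sense()['q'].round(4)); imaging.read_camera('side')
E
```

```text
[ 0.498  -0.2735  0.2039] [-0.0021  0.0011 -1.    ] [-5.4600e-01  1.1010e-01  1.8990e+00 -2.0000e-04  1.1349e+00 -6.8600e-01]
[ 0.4988 -0.2738  0.2053] [ 3.e-04 -2.e-04 -1.e+00] [-5.4570e-01  1.0890e-01  1.8976e+00 -1.0000e-04  1.1348e+00 -6.8600e-01]
[ 0.4993 -0.2738  0.2061] [ 0.0016 -0.001  -1.    ] [-5.4530e-01  1.0820e-01  1.8969e+00 -1.0000e-04  1.1347e+00 -6.8600e-01]
[ 0.4995 -0.2737  0.2064] [ 0.0023 -0.0014 -1.    ] [-0.545   0.1076  1.8967 -0.      1.1346 -0.686 ]
```

```bash
cat >> h.py <<'E'
import json,os
T0=np.array([[.2539,0,.9672,.1714],[-.9672,0,.2539,-.6529],[0,-1,0,.2637],[0,0,0,1.]])
def cmd():
    T=T0.copy(); u,_,v=np.linalg.svd(T[:3,:3]);T[:3,:3]=u@v
    for n,d,r in eval(open('log.txt').read()):
        M=np.eye(4);M[:3,:3]=R.from_rotvec(r).as_matrix();M[:3,3]=np.array(d)/100
        for _ in range(n): T=T@M
    return T
def log(n,d,r=(0,0,0)):
    s=open('log.txt').read().strip()[:-1]; open('log.txt','w').write(s+f"({n},{tuple(d)},{tuple(r)}),\n]")
E
echo "[(14,(.28,-.15,3.9),(0,-.104,0)),(4,(.03,2,.01),(0,0,0)),
]" > log.txt
python3 - <<'E'
from h import *
C=cmd();print(C.round(4));print(pose().round(4))
imaging.read_camera('side');print(pose().round(4))
B=yaw(BOX)
plan(mk((B@[.04,0,.178,1])[:3],B[:3,0],[0,0,-1]),3,C)
E
```

```text
[[ 0.9899  0.     -0.1414  0.4987]
 [ 0.1414  0.      0.9899 -0.2727]
 [ 0.     -1.      0.      0.2047]
 [ 0.      0.      0.      1.    ]]
[[ 0.99    0.0025 -0.1408  0.4996]
 [ 0.1408 -0.0015  0.99   -0.2736]
 [ 0.0022 -1.     -0.0019  0.2065]
 [ 0.      0.      0.      1.    ]]
[[ 0.99    0.0025 -0.1411  0.4996]
 [ 0.1411 -0.0015  0.99   -0.2734]
 [ 0.0022 -1.     -0.0018  0.2064]
 [ 0.      0.      0.      1.    ]]
3 rows: d [-0.01  0.89 -0.04] r [0.    0.001 0.   ] | mm/row 8.9 deg/row 0.06
  end [ 0.4986 -0.2739  0.178 ] err mm [-0.   0.1  0. ]
```

Emit:
move_arm([
  {"dx": -0.03,"dy": 1,"dz": -0.02,"rx": 0,"ry": 0,"rz": 0.0,"hand": 0},
  {"dx": -0.03,"dy": 1,"dz": -0.02,"rx": 0,"ry": 0,"rz": 0,"hand": 0},
  {"dx": -0.03,"dy": 0.8,"dz": -0.02,"rx": 0,"ry": 0,"rz": 0,"hand": 0},
  {"dx": 0,"dy": 0,"dz": 0,"rx": 0,"ry": 0,"rz": 0,"hand": 0},
  {"dx": 0,"dy": 0,"dz": 0,"rx": 0,"ry": 0,"rz": 0,"hand": -0.5},
  {"dx": 0,"dy": 0,"dz": 0,"rx": 0,"ry": 0,"rz": 0,"hand": -1},
  {"dx": 0,"dy": 0,"dz": 0,"rx": 0,"ry": 0,"rz": 0,"hand": -1},
  {"dx": 0,"dy": 0,"dz": 0,"rx": 0,"ry": 0,"rz": 0,"hand": -1},
  {"dx": 0,"dy": 0,"dz": 0,"rx": 0,"ry": 0,"rz": 0,"hand": -1},
], newtons=35)

```text
time: 4.3
position: [0.4982, -0.2735, 0.1771]
tool_rot: [0.705, 0.05, -0.05, -0.705]
ft_force: [1.5, -0.5, 0.3]
gripper_width: 0.146
```

```bash
python3 - <<'E'
from h import *
log(1,(-.09,2.8,-.06))
s=ctrl.sense();print(pose().round(4),s['gripper_width'],s['ft_force'],s['moment'],s['time'])
snap('side','s4',4,(340,100,500,240)); print(pose()[:3,3])
print(cmd().round(4))
E
```

```text
[[ 9.899e-01  7.000e-04 -1.415e-01  4.982e-01]
 [ 1.415e-01 -4.000e-04  9.899e-01 -2.735e-01]
 [ 6.000e-04 -1.000e+00 -5.000e-04  1.771e-01]
 [ 0.000e+00  0.000e+00  0.000e+00  1.000e+00]] 0.14556937662007824 [ 1.52554569 -0.46106953  0.34868052] [-0.01754958 -0.15026054  0.02321659] 4.3
[ 0.49821192 -0.27342366  0.17713879]
[[ 0.9899  0.     -0.1414  0.4979]
 [ 0.1414  0.      0.9899 -0.2734]
 [ 0.     -1.      0.      0.1767]
 [ 0.      0.      0.      1.    ]]
```

View pics/s4.png

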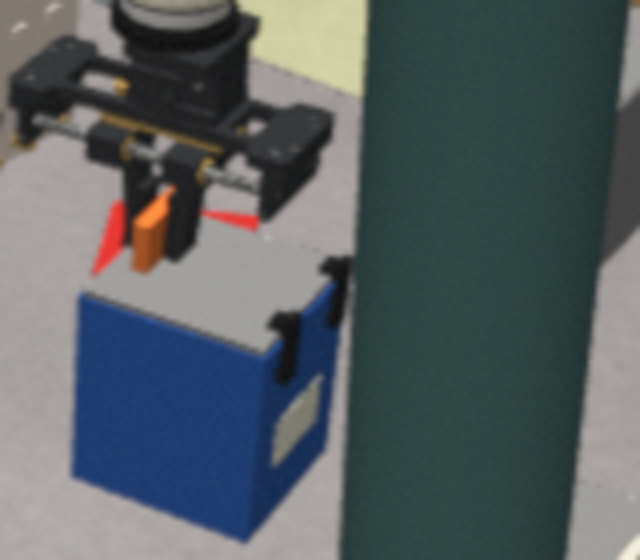

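```bash
python3 - <<'E'
from h import *
C=cmd()
def rot(C,c,a):
    c=np.array(c); M=np.eye(4);M[:3,:3]=R.from_rotvec([0,0,a]).as_matrix();M[:3,3]=c-M[:3,:3]@c;return C@M
c=[-.102,.035,0]
e=plan(rot(C,c,-.30),8,C)
E
```

```text
8 rows: d [-0.14 -0.38 -0.  ] r [-0.     0.    -0.038] | mm/row 4.0 deg/row 2.18
  end [ 0.483  -0.2755  0.2052] err mm [-0.2 -0.  -0. ]
```

Emit:
move_arm([
  {"dx": -0.138,"dy": -0.38,"dz": 0,"rx": 0,"ry": 0,"rz": -0.0375,"hand": -1},
  {"dx": -0.138,"dy": -0.38,"dz": 0,"rx": 0,"ry": 0,"rz": -0.0375,"hand": -1},
  {"dx": -0.138,"dy": -0.38,"dz": 0,"rx": 0,"ry": 0,"rz": -0.0375,"hand": -1},
  {"dx": 0,"dy": 0,"dz": 0,"rx": 0,"ry": 0,"rz": 0,"hand": -1},
])

```text
time: 4.68
position: [0.4927, -0.2742, 0.1886]
tool_rot: [-0.702, -0.09, 0.01, 0.707]
ft_force: [0.4, -0.0, -0.9]
gripper_width: 0.13
```

Emit:
move_arm([
  {"dx": -0.138,"dy": -0.38,"dz": 0,"rx": 0,"ry": 0,"rz": -0.0375,"hand": -1},
  {"dx": -0.138,"dy": -0.38,"dz": 0,"rx": 0,"ry": 0,"rz": -0.0375,"hand": -1},
  {"dx": -0.138,"dy": -0.38,"dz": 0,"rx": 0,"ry": 0,"rz": -0.0375,"hand": -1},
  {"dx": -0.138,"dy": -0.38,"dz": 0,"rx": 0,"ry": 0,"rz": -0.0375,"hand": -1},
  {"dx": -0.138,"dy": -0.38,"dz": 0,"rx": 0,"ry": 0,"rz": -0.0375,"hand": -1},
  {"dx": 0,"dy": 0,"dz": 0,"rx": 0,"ry": 0,"rz": 0,"hand": -1},
  {"dx": 0,"dy": 0,"dz": 0,"rx": 0,"ry": 0,"rz": 0,"hand": -1},
])

```text
time: 5.27
position: [0.4827, -0.2756, 0.2052]
tool_rot: [-0.69, -0.154, -0.056, 0.705]
ft_force: [-0.7, -1.1, -0.8]
gripper_width: 0.128
```

```bash
python3 - <<'E'
from h import *
log(8,(-.138,-.38,0),(0,0,-.0375))
snap('side','s5',4,(340,100,500,240)); s=ctrl.sense()
print(pose().round(4),s['ft_force'],s['moment'],s['gripper_width'])
print(cmd().round(4))
E
```

```text
[[ 9.463e-01  2.908e-01 -1.413e-01  4.829e-01]
 [ 1.350e-01  4.170e-02  9.900e-01 -2.755e-01]
 [ 2.938e-01 -9.559e-01  2.000e-04  2.051e-01]
 [ 0.000e+00  0.000e+00  0.000e+00  1.000e+00]] [-1.05056156 -0.09204382 -0.62581173] [-0.12099412  0.36273575 -0.0068724 ] 0.12753224054094942
[[ 0.9457  0.2925 -0.1414  0.4832]
 [ 0.1351  0.0418  0.9899 -0.2755]
 [ 0.2955 -0.9553  0.      0.2053]
 [ 0.      0.      0.      1.    ]]
```

View pics/s5.png

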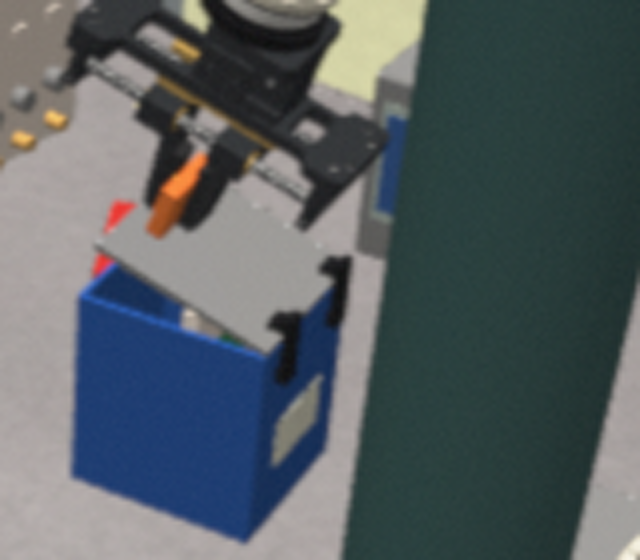

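Emit:
move_arm([
  {"dx": 0.6,"dy": 0,"dz": 0,"rx": 0,"ry": 0,"rz": 0,"hand": -1},
  {"dx": 0.8,"dy": 0,"dz": 0,"rx": 0,"ry": 0,"rz": 0,"hand": -1},
  {"dx": 0.8,"dy": 0,"dz": 0,"rx": 0,"ry": 0,"rz": 0,"hand": -1},
  {"dx": 0.6,"dy": 0,"dz": 0,"rx": 0,"ry": 0,"rz": 0,"hand": -1},
  {"dx": 0,"dy": 0,"dz": 0,"rx": 0,"ry": 0,"rz": 0,"hand": -1},
])

```text
time: 5.73
position: [0.5116, -0.2715, 0.2143]
tool_rot: [-0.69, -0.156, -0.056, 0.705]
ft_force: [0.5, -0.9, -1.8]
gripper_width: 0.13
```

Emit:
move_arm([
  {"dx": 0.3,"dy": -1.0,"dz": 0,"rx": 0,"ry": 0,"rz": 0,"hand": -1},
  {"dx": 0.6,"dy": -1.9,"dz": 0,"rx": 0,"ry": 0,"rz": 0,"hand": -1},
  {"dx": 0.9,"dy": -2.9,"dz": 0,"rx": 0,"ry": 0,"rz": 0,"hand": -1},
  {"dx": 0.6,"dy": -1.9,"dz": 0,"rx": 0,"ry": 0,"rz": 0,"hand": -1},
  {"dx": 0,"dy": 0,"dz": 0,"rx": 0,"ry": 0,"rz": 0,"hand": -1},
])

```text
time: 6.15
position: [0.5122, -0.2733, 0.3011]
tool_rot: [-0.692, -0.158, -0.058, 0.702]
ft_force: [0.2, -0.1, -0.6]
gripper_width: 0.133
```

```bash
python3 - <<'E'
from h import *
log(1,(2.8,0,0));log(1,(2.4,-7.7,0))
snap('side','s6',4,(340,60,500,200)); s=ctrl.sense()
print(pose().round(4),s['ft_force'],s['moment'],s['gripper_width'])
C=cmd();print(C.round(4))
M=yaw(MAT)
# target: lid x -> mat x, above mat 
t=(M@[.04,0,.003+.040+.10,1])[:3]; mid=(M@[.04,-.0,.26,1])[:3]
X=mk(mid,M[:3,0],[0,0,-1])
for n in (16,18): plan(X,n,C)
E
```

```text
[[ 0.9442  0.2975 -0.1415  0.5112]
 [ 0.1364  0.038   0.9899 -0.2727]
 [ 0.2998 -0.954  -0.0047  0.298 ]
 [ 0.      0.      0.      1.    ]] [-0.17085921  0.63099312 -2.09114506] [-0.05427843  0.06662524 -0.05501127] 0.13335615408580537
[[ 0.9457  0.2925 -0.1414  0.5098]
 [ 0.1351  0.0418  0.9899 -0.2717]
 [ 0.2955 -0.9553  0.      0.2942]
 [ 0.      0.      0.      1.    ]]
16 rows: d [0.24 0.27 3.43] r [-0.001  0.009  0.019] | mm/row 34.5 deg/row 1.21
  end [0.5134 0.2788 0.2611] err mm [-1.4 -0.3  1.1]
18 rows: d [0.21 0.24 3.05] r [-0.001  0.008  0.017] | mm/row 30.7 deg/row 1.08
  end [0.5131 0.2789 0.2604] err mm [-1.7 -0.2  0.4]
```

View pics/s6.png

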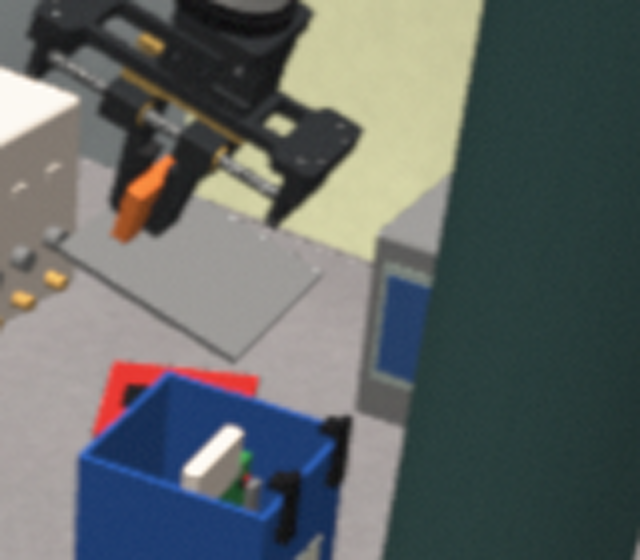

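Emit:
move_arm([
  {"dx": 0.2,"dy": 0.24,"dz": 2,"rx": 0,"ry": 0.008,"rz": 0.017,"hand": -1},
  {"dx": 0.2,"dy": 0.24,"dz": 3,"rx": 0,"ry": 0.008,"rz": 0.017,"hand": -1},
  {"dx": 0.2,"dy": 0.24,"dz": 3,"rx": 0,"ry": 0.008,"rz": 0.017,"hand": -1},
  {"dx": 0.2,"dy": 0.24,"dz": 3,"rx": 0,"ry": 0.008,"rz": 0.017,"hand": -1},
  {"dx": 0.2,"dy": 0.24,"dz": 3,"rx": 0,"ry": 0.008,"rz": 0.017,"hand": -1},
  {"dx": 0.2,"dy": 0.24,"dz": 3,"rx": 0,"ry": 0.008,"rz": 0.017,"hand": -1},
  {"dx": 0.2,"dy": 0.24,"dz": 3,"rx": 0,"ry": 0.008,"rz": 0.017,"hand": -1},
  {"dx": 0.2,"dy": 0.24,"dz": 3,"rx": 0,"ry": 0.008,"rz": 0.017,"hand": -1},
  {"dx": 0.2,"dy": 0.24,"dz": 3,"rx": 0,"ry": 0.008,"rz": 0.017,"hand": -1},
  {"dx": 0.2,"dy": 0.24,"dz": 3,"rx": 0,"ry": 0.008,"rz": 0.017,"hand": -1},
])

```text
time: 7.03
position: [0.5022, 0.0209, 0.2757]
tool_rot: [-0.698, -0.066, -0.022, 0.713]
ft_force: [0.6, 0.7, -1.9]
gripper_width: 0.132
```

Emit:
move_arm([
  {"dx": 0.2,"dy": 0.24,"dz": 3,"rx": 0,"ry": 0.008,"rz": 0.017,"hand": -1},
  {"dx": 0.2,"dy": 0.24,"dz": 3,"rx": 0,"ry": 0.008,"rz": 0.017,"hand": -1},
  {"dx": 0.2,"dy": 0.24,"dz": 3,"rx": 0,"ry": 0.008,"rz": 0.017,"hand": -1},
  {"dx": 0.2,"dy": 0.24,"dz": 3,"rx": 0,"ry": 0.008,"rz": 0.017,"hand": -1},
  {"dx": 0.2,"dy": 0.24,"dz": 3,"rx": 0,"ry": 0.008,"rz": 0.017,"hand": -1},
  {"dx": 0.2,"dy": 0.24,"dz": 3,"rx": 0,"ry": 0.008,"rz": 0.017,"hand": -1},
  {"dx": 0.2,"dy": 0.24,"dz": 3,"rx": 0,"ry": 0.008,"rz": 0.017,"hand": -1},
  {"dx": 0.2,"dy": 0.24,"dz": 2,"rx": 0,"ry": 0.008,"rz": 0.017,"hand": -1},
  {"dx": 0.0,"dy": 0.0,"dz": 0,"rx": 0,"ry": 0,"rz": 0,"hand": -1},
  {"dx": 0.0,"dy": 0.0,"dz": 0,"rx": 0,"ry": 0,"rz": 0,"hand": -1},
])

```text
time: 7.87
position: [0.5114, 0.2506, 0.2619]
tool_rot: [-0.7, 0.003, 0.005, 0.714]
ft_force: [-0.4, -0.6, -2.6]
gripper_width: 0.134
```

```bash
python3 - <<'E'
from h import *
log(1,(.2,.24,2),(0,.008,.017));log(16,(.2,.24,3),(0,.008,.017));log(1,(.2,.24,2),(0,.008,.017))
snap('side','s7',1); s=ctrl.sense()
print(pose().round(4),s['ft_force'],s['moment'],s['gripper_width'])
C=cmd();print(C.round(4))
M=yaw(MAT)
X=mk((M@[.04,0,.003+.040+.03,1])[:3],M[:3,0],[0,0,-1])
plan(X,7,C);plan(X,7)
E
```

```text
[[ 0.9999 -0.0109 -0.0011  0.5115]
 [ 0.0013  0.0189  0.9998  0.2498]
 [-0.0109 -0.9998  0.0189  0.2623]
 [ 0.      0.      0.      1.    ]] [-0.49672016 -0.03734806 -2.13453845] [-0.10800888 -0.1179343   0.0508374 ] 0.12727360565799234
[[ 1.000e+00 -8.000e-03 -0.000e+00  5.125e-01]
 [ 2.000e-04  2.090e-02  9.998e-01  2.502e-01]
 [-8.000e-03 -9.997e-01  2.090e-02  2.643e-01]
 [ 0.000e+00  0.000e+00  0.000e+00  1.000e+00]]
7 rows: d [0.04 2.74 0.38] r [-0.003  0.001 -0.001] | mm/row 27.7 deg/row 0.19
  end [0.5144 0.2791 0.0728] err mm [-0.3 -0.  -0.2]
7 rows: d [0.06 2.71 0.39] r [-0.003  0.002 -0.002] | mm/row 27.4 deg/row 0.24
  end [0.5149 0.2789 0.0729] err mm [ 0.1 -0.2 -0.1]
```

View pics/s7.png

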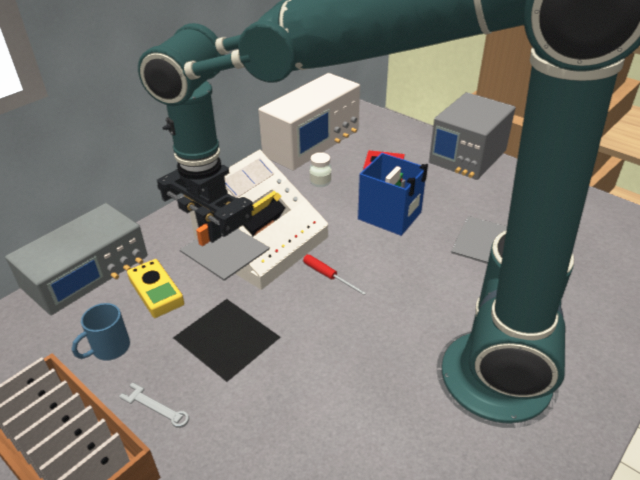

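Emit:
move_arm([
  {"dx": 0.05,"dy": 2.7,"dz": 0.38,"rx": -0.003,"ry": 0.001,"rz": -0.001,"hand": -1},
  {"dx": 0.05,"dy": 2.7,"dz": 0.38,"rx": -0.003,"ry": 0.001,"rz": -0.001,"hand": -1},
  {"dx": 0.05,"dy": 2.7,"dz": 0.38,"rx": -0.003,"ry": 0.001,"rz": -0.001,"hand": -1},
  {"dx": 0.05,"dy": 2.7,"dz": 0.38,"rx": -0.003,"ry": 0.001,"rz": -0.001,"hand": -1},
  {"dx": 0.05,"dy": 2.7,"dz": 0.38,"rx": -0.003,"ry": 0.001,"rz": -0.001,"hand": -1},
  {"dx": 0.05,"dy": 2.7,"dz": 0.38,"rx": -0.003,"ry": 0.001,"rz": -0.001,"hand": -1},
  {"dx": 0.05,"dy": 2.7,"dz": 0.38,"rx": -0.003,"ry": 0.001,"rz": -0.001,"hand": -1},
  {"dx": 0,"dy": 0,"dz": 0,"rx": 0,"ry": 0,"rz": 0,"hand": -1},
  {"dx": 0,"dy": 0,"dz": 0,"rx": 0,"ry": 0,"rz": 0,"hand": -1},
])

```text
time: 8.67
position: [0.5133, 0.2771, 0.0739]
tool_rot: [0.708, -0.005, 0.001, -0.706]
ft_force: [1.0, -0.5, -2.1]
gripper_width: 0.131
```

```bash
python3 - <<'E'
from h import *
log(7,(.05,2.7,.38),(-.003,.001,-.001))
p=snap('side','s8',4,(150,220,310,360)); s=ctrl.sense()
snap('top','t8',4,(150,170,290,300))
print(pose().round(4),s['ft_force'],s['moment'],s['gripper_width'])
C=cmd();print(C.round(4))
E
```

```text
[[ 1.000e+00  7.000e-04  7.600e-03  5.161e-01]
 [-7.600e-03  6.000e-04  1.000e+00  2.787e-01]
 [ 7.000e-04 -1.000e+00  6.000e-04  7.720e-02]
 [ 0.000e+00  0.000e+00  0.000e+00  1.000e+00]] [ 1.38875907  0.29844014 -0.97292765] [ 0.00314194 -0.1180965  -0.01657425] 0.1319981156615722
[[ 1.000e+00 -1.100e-03  6.900e-03  5.152e-01]
 [-6.900e-03 -1.000e-04  1.000e+00  2.790e-01]
 [-1.100e-03 -1.000e+00 -1.000e-04  7.560e-02]
 [ 0.000e+00  0.000e+00  0.000e+00  1.000e+00]]
```

View pics/s8.png

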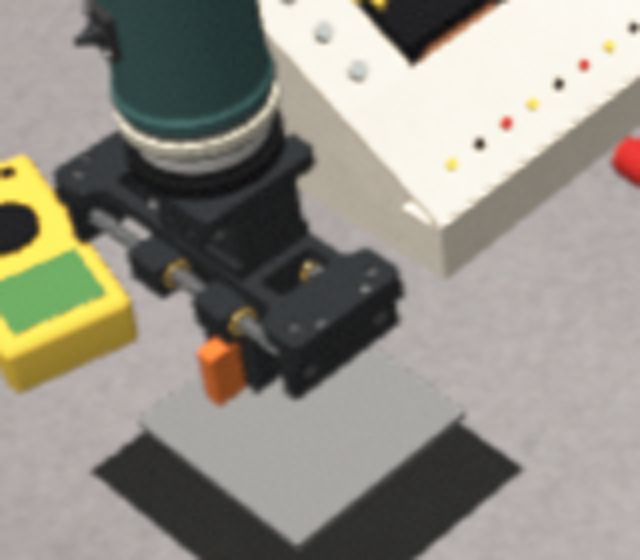

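View pics/t8.png

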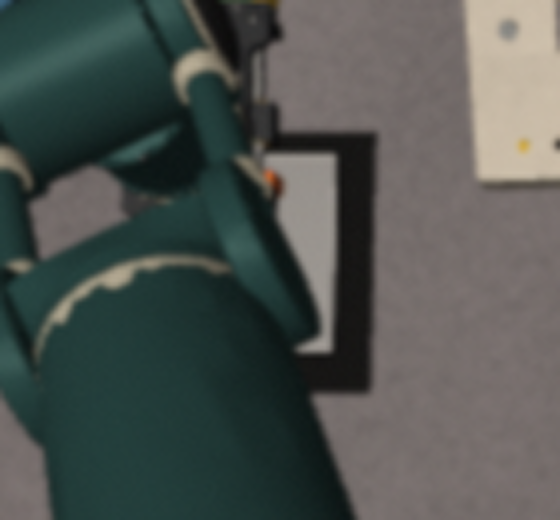

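Emit:
move_arm([
  {"dx": 0,"dy": 0.8,"dz": 0,"rx": 0,"ry": 0,"rz": 0,"hand": -1},
  {"dx": 0,"dy": 0.8,"dz": 0,"rx": 0,"ry": 0,"rz": 0,"hand": -1},
  {"dx": 0,"dy": 0.8,"dz": 0,"rx": 0,"ry": 0,"rz": 0,"hand": -1},
  {"dx": 0,"dy": 0.5,"dz": 0,"rx": 0,"ry": 0,"rz": 0,"hand": -1},
  {"dx": 0,"dy": 0,"dz": 0,"rx": 0,"ry": 0,"rz": 0,"hand": -1},
  {"dx": 0,"dy": 0,"dz": 0,"rx": 0,"ry": 0,"rz": 0,"hand": -1},
  {"dx": 0,"dy": 0,"dz": 0,"rx": 0,"ry": 0,"rz": 0,"hand": -1},
])

```text
time: 9.35
position: [0.5151, 0.2792, 0.0466]
tool_rot: [0.707, -0.003, 0.002, -0.707]
ft_force: [-0.2, -0.0, -1.8]
gripper_width: 0.134
```

Emit:
move_arm([
  {"dx": 0,"dy": 0.1,"dz": 0,"rx": 0,"ry": 0,"rz": 0,"hand": -1},
  {"dx": 0,"dy": 0.1,"dz": 0,"rx": 0,"ry": 0,"rz": 0,"hand": -1},
  {"dx": 0,"dy": 0,"dz": 0,"rx": 0,"ry": 0,"rz": 0,"hand": -1},
  {"dx": 0,"dy": 0,"dz": 0,"rx": 0,"ry": 0,"rz": 0,"hand": -1},
])

```text
time: 9.68
position: [0.5151, 0.2792, 0.0447]
tool_rot: [0.707, -0.003, 0.002, -0.707]
ft_force: [-0.6, 0.8, -1.7]
gripper_width: 0.132
```

Emit:
move_arm([
  {"dx": 0,"dy": 0.1,"dz": 0,"rx": 0,"ry": 0,"rz": 0,"hand": -1},
  {"dx": 0,"dy": 0.1,"dz": 0,"rx": 0,"ry": 0,"rz": 0,"hand": -1},
  {"dx": 0,"dy": 0,"dz": 0,"rx": 0,"ry": 0,"rz": 0,"hand": -1},
  {"dx": 0,"dy": 0,"dz": 0,"rx": 0,"ry": 0,"rz": 0,"hand": -1},
])

```text
time: 10.02
position: [0.5153, 0.2792, 0.0431]
tool_rot: [-0.707, 0.003, -0.002, 0.707]
ft_force: [-1.7, -1.4, 3.2]
gripper_width: 0.133
```

Emit:
move_arm([
  {"dx": 0,"dy": 0.05,"dz": 0,"rx": 0,"ry": 0,"rz": 0,"hand": -1},
  {"dx": 0,"dy": 0,"dz": 0,"rx": 0,"ry": 0,"rz": 0,"hand": -1},
  {"dx": 0,"dy": 0,"dz": 0,"rx": 0,"ry": 0,"rz": 0,"hand": -0.6},
  {"dx": 0,"dy": 0,"dz": 0,"rx": 0,"ry": 0,"rz": 0,"hand": -0.3},
  {"dx": 0,"dy": 0,"dz": 0,"rx": 0,"ry": 0,"rz": 0,"hand": 0},
  {"dx": 0,"dy": 0,"dz": 0,"rx": 0,"ry": 0,"rz": 0,"hand": 0},
  {"dx": 0,"dy": 0,"dz": 0,"rx": 0,"ry": 0,"rz": 0,"hand": 0},
])

```text
time: 10.6
position: [0.515, 0.2791, 0.0419]
tool_rot: [0.707, -0.003, 0.002, -0.707]
ft_force: [-0.3, -0.2, -0.1]
gripper_width: 0.478
```

Emit:
move_arm([
  {"dx": 0,"dy": -1,"dz": 0,"rx": 0,"ry": 0,"rz": 0,"hand": 0},
  {"dx": 0,"dy": -2.5,"dz": 0,"rx": 0,"ry": 0,"rz": 0,"hand": 0},
  {"dx": 0,"dy": -4,"dz": 0,"rx": 0,"ry": 0,"rz": 0,"hand": 0},
  {"dx": 0,"dy": -4,"dz": 0,"rx": 0,"ry": 0,"rz": 0,"hand": 0},
  {"dx": 0,"dy": -4,"dz": 0,"rx": 0,"ry": 0,"rz": 0,"hand": 0},
  {"dx": 0,"dy": -3,"dz": 0,"rx": 0,"ry": 0,"rz": 0,"hand": 0},
])

```text
time: 11.1
position: [0.5162, 0.2796, 0.2318]
tool_rot: [-0.706, 0.001, -0.003, 0.708]
ft_force: [-0.1, 0.3, -0.1]
gripper_width: 0.503
```

```bash
python3 - <<'E'
from h import *
log(1,(0,3.35,0));log(1,(0,-18.5,0))
snap('side','s9',1); s=ctrl.sense()
snap('wrist','w9')
print(pose().round(4),s['ft_force'],s['gripper_width'],s['time'])
C=cmd();print(C.round(4))
B=yaw(BOX)
X=mk((B@[0,0,.29,1])[:3],B[:3,0],[0,0,-1])
plan(X,18,C)
E
```

```text
[[ 0.9999  0.0114  0.0068  0.5191]
 [-0.0069  0.0061  1.      0.281 ]
 [ 0.0114 -0.9999  0.0062  0.2358]
 [ 0.      0.      0.      1.    ]] [0.90129798 1.68221607 4.17569488] 0.49976349797933894 11.15
[[ 1.000e+00 -1.100e-03  6.900e-03  5.153e-01]
 [-6.900e-03 -1.000e-04  1.000e+00  2.791e-01]
 [-1.100e-03 -1.000e+00 -1.000e-04  2.271e-01]
 [ 0.000e+00  0.000e+00  0.000e+00  1.000e+00]]
18 rows: d [-0.5  -0.35 -3.08] r [ 0.    -0.008 -0.   ] | mm/row 31.4 deg/row 0.46
  end [ 0.4595 -0.2793  0.2903] err mm [0.5 0.2 0.3]
```

View pics/w9.png

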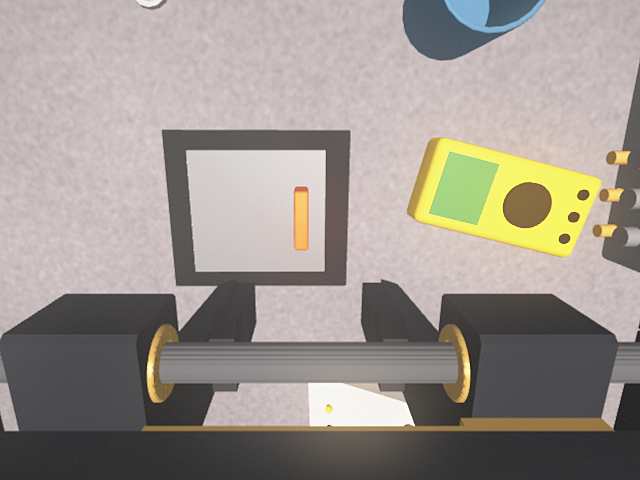

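View pics/s9.png

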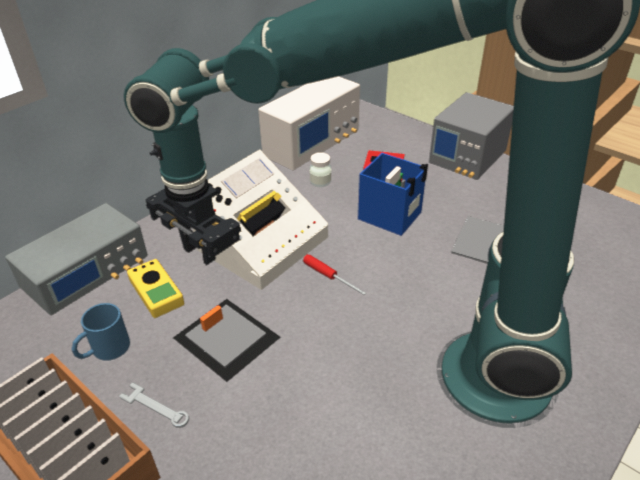

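```bash
python3 - <<'E'
from h import *
C=cmd();K=yaw(CON)
X=mk((K@[-.02,-.005,.34,1])[:3],K[:3,0],[0,0,-1])
plan(X,8,C)
E
```

```text
8 rows: d [ 1.2  -1.41 -3.36] r [ 0.    -0.004 -0.   ] | mm/row 38.4 deg/row 0.23
  end [0.6134 0.011  0.3399] err mm [ 0.2 -0.1 -0.1]
```

Emit:
move_arm([
  {"dx": 1.2,"dy": -1.4,"dz": -3.36,"rx": 0,"ry": -0.004,"rz": 0,"hand": 0},
  {"dx": 1.2,"dy": -1.4,"dz": -3.36,"rx": 0,"ry": -0.004,"rz": 0,"hand": 0},
  {"dx": 1.2,"dy": -1.4,"dz": -3.36,"rx": 0,"ry": -0.004,"rz": 0,"hand": 0},
  {"dx": 1.2,"dy": -1.4,"dz": -3.36,"rx": 0,"ry": -0.004,"rz": 0,"hand": 0},
  {"dx": 1.2,"dy": -1.4,"dz": -3.36,"rx": 0,"ry": -0.004,"rz": 0,"hand": 0},
  {"dx": 1.2,"dy": -1.4,"dz": -3.36,"rx": 0,"ry": -0.004,"rz": 0,"hand": 0},
  {"dx": 1.2,"dy": -1.4,"dz": -3.36,"rx": 0,"ry": -0.004,"rz": 0,"hand": 0},
  {"dx": 1.2,"dy": -1.4,"dz": -3.36,"rx": 0,"ry": -0.004,"rz": 0,"hand": 0},
  {"dx": 0,"dy": 0,"dz": 0,"rx": 0,"ry": 0,"rz": 0,"hand": 0},
  {"dx": 0,"dy": 0,"dz": 0,"rx": 0,"ry": 0,"rz": 0,"hand": 0},
])

```text
time: 12.03
position: [0.6139, 0.0093, 0.3395]
tool_rot: [-0.707, -0.008, 0.008, 0.707]
ft_force: [-0.2, -1.0, 0.8]
gripper_width: 0.497
```

```bash
python3 - <<'E'
from h import *
log(8,(1.2,-1.4,-3.36),(0,-.004,0))
for i in range(4): imaging.read_camera('side')
print(pose().round(4)); c=cam('wrist');snap('wrist','w10'); print(pose()[:3,3])
import pickle;pickle.dump(c,open('w10.pkl','wb'))
C=cmd();print(C.round(4))
E
```

```text
[[ 9.996e-01 -3.400e-03 -2.650e-02  6.124e-01]
 [ 2.650e-02  3.000e-04  9.996e-01  1.230e-02]
 [-3.400e-03 -1.000e+00  4.000e-04  3.378e-01]
 [ 0.000e+00  0.000e+00  0.000e+00  1.000e+00]]
[0.61243655 0.01244292 0.33792798]
[[ 9.997e-01 -1.100e-03 -2.510e-02  6.134e-01]
 [ 2.510e-02 -1.000e-04  9.997e-01  1.100e-02]
 [-1.100e-03 -1.000e+00 -1.000e-04  3.391e-01]
 [ 0.000e+00  0.000e+00  0.000e+00  1.000e+00]]
```

View pics/w10.png

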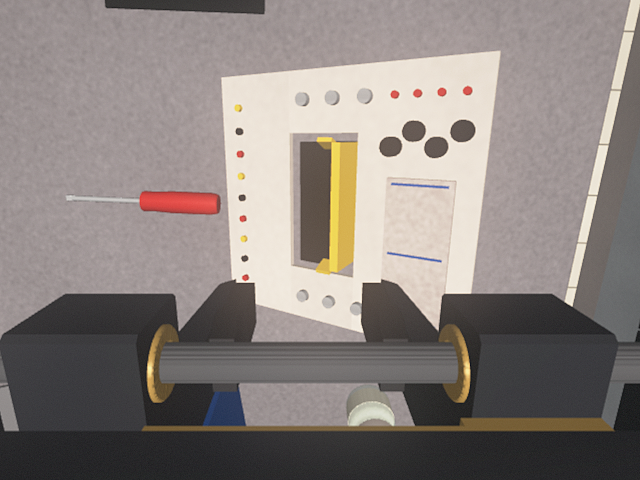

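```bash
python3 -c "
import cv2
p=cv2.imread('pics/w10.png')[115:295,270:400]
cv2.imwrite('pics/w10c.png',cv2.resize(p,None,fx=3.3,fy=3.3,interpolation=2))
p=cv2.imread('pics/w10.png')[40:340,200:520]
cv2.imwrite('pics/w10d.png',cv2.resize(p,None,fx=2,fy=2,interpolation=2))"
```

```text
(no output)
```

View pics/w10c.png

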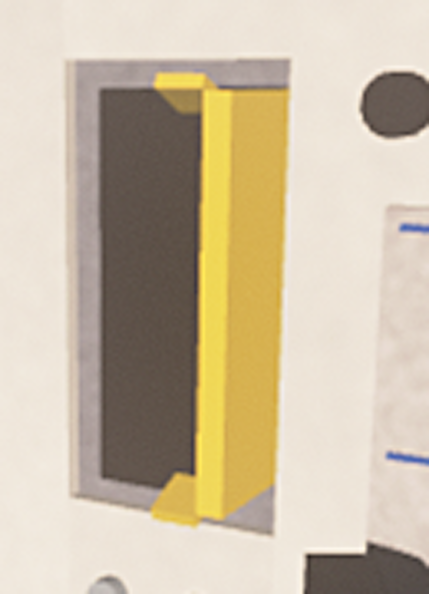

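View pics/w10d.png

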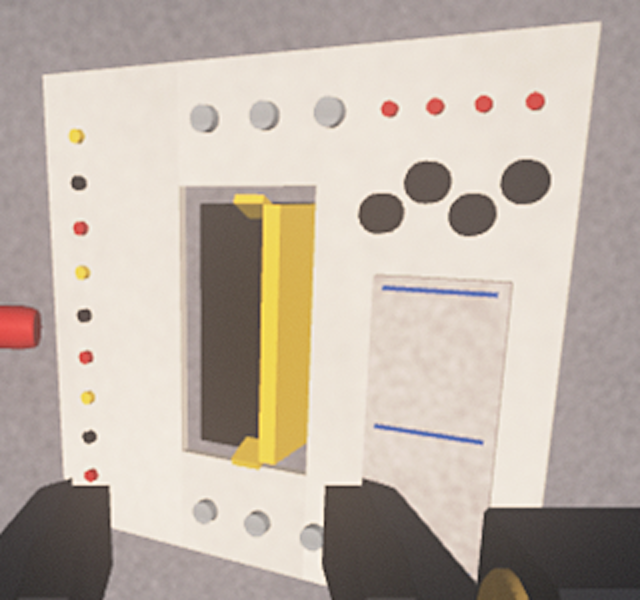

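```bash
cat > con.py <<'E'
from fitbox import *
import pickle
X,Y=.11,.12
top=[([X,Y,.172],(262.5,112.5)),([X,-Y,.172],(365.5,109.5)),([-X,-Y,.045],(365,211.7)),([-X,Y,.045],(269.5,213.5))]
side=[([X,Y,.172],(186.25,193.25)),([X,-Y,.172],(260,150)),([-X,-Y,.045],(328,224.25)),([-X,Y,.045],(259.5,276.25)),([-X,Y,0],(261.75,289.25)),([-X,-Y,0],(328,235))]
w=pickle.load(open('w10.pkl','rb'))
W=[([X,Y,.172],(500.5,51)),([-X,Y,.045],(221.5,77))]
def slotface(p):
    K=yaw(p);S=np.eye(4);a=np.radians(30)
    S[:3,:3]=np.array([[np.cos(a),0,-np.sin(a)],[0,1,0],[np.sin(a),0,np.cos(a)]]);S[2,3]=.1085;return K@S
def inS(S,c,uv,z):
    Si=np.linalg.inv(S);o,d=ray(c,uv);o=(Si@np.r_[o,1])[:3];d=Si[:3,:3]@d;return o+d*(z-o[2])/d[2]
E
python3 - <<'E'
from con import *
import fitbox
p=CON; print('wrist resid with CON',(proj(w,T(p,[o[0] for o in W]))-[o[1] for o in W]).round(1).tolist())
s=least_squares(lambda p:(proj(w,T(p,[o[0] for o in W]))-[o[1] for o in W]).ravel(),p);print('wrist only',s.x.round(4))
for P in (CON,tuple(s.x)):
    S=slotface(P)
    for n,uv,z in (('fence low +y',(331.5,142.9),.014),('fence low -y',(329.7,271),.014),('fence up +y',(339.7,142.9),.014),('fence up -y',(337.3,272),.014),
       ('dark low +y',(300.3,141.7),0),('dark low -y',(300.6,258.8),0),('recess+y low',(291,133),0),('recess-y low',(291.8,265),0),('recess +y hi',(358,133),0)):
        print(n,(inS(S,w,uv,z)*1000).round(1))
ct=cam('top');S=slotface(CON)
for n,uv,z in (('top fence low +y',(250+165/4,90+292/4),.014),('top fence low -y',(250+362/4,90+287/4),.014),('fence top hi',(250+265/4,90+259/4),0)):print(n,(inS(S,ct,uv,z)*1000).round(1))
E
```

```text
wrist resid with CON [[0.5, -0.5], [-0.6, -0.1]]
wrist only [0.6329 0.0163 0.0204]
fence low +y [ 5.9 57.4 14. ]
fence low -y [  6.7 -57.8  14. ]
fence up +y [13.6 57.5 14. ]
fence up -y [ 14.5 -57.4  14. ]
dark low +y [-33.6  57.8  -0. ]
dark low -y [-33.4 -56.6  -0. ]
recess+y low [-43.8  65.6   0. ]
recess-y low [-44. -65.   0.]
recess +y hi [23.9 65.6  0. ]
fence low +y [ 6.  57.6 14. ]
fence low -y [  6.9 -57.6  14. ]
fence up +y [13.7 57.7 14. ]
fence up -y [ 14.7 -57.1  14. ]
dark low +y [-33.5  58.    0. ]
dark low -y [-33.2 -56.3  -0. ]
recess+y low [-43.7  65.8   0. ]
recess-y low [-43.7 -64.8   0. ]
recess +y hi [24.  65.9  0. ]
top fence low +y [ 8.  58.1 14. ]
top fence low -y [  7.7 -59.5  14. ]
fence top hi [22.9 -2.1  0. ]
```

```bash
python3 - <<'E'
from h import *
C=cmd();B=yaw(BOX)
X=mk((B@[0,0,.27,1])[:3],B[:3,0],[0,0,-1])
plan(X,9,C);plan(X,10,C)
E
```

```text
9 rows: d [-1.95  0.77 -3.09] r [ 0.    -0.013 -0.   ] | mm/row 37.3 deg/row 0.74
  end [ 0.4598 -0.2797  0.27  ] err mm [ 0.8 -0.2 -0. ]
10 rows: d [-1.76  0.69 -2.78] r [ 0.    -0.011 -0.   ] | mm/row 33.6 deg/row 0.63
  end [ 0.4586 -0.2792  0.2703] err mm [-0.4  0.3  0.3]
```

Emit:
move_arm([
  {"dx": -1.75,"dy": 0.69,"dz": -2.78,"rx": 0,"ry": -0.0112,"rz": 0,"hand": 0},
  {"dx": -1.75,"dy": 0.69,"dz": -2.78,"rx": 0,"ry": -0.0112,"rz": 0,"hand": 0},
  {"dx": -1.75,"dy": 0.69,"dz": -2.78,"rx": 0,"ry": -0.0112,"rz": 0,"hand": 0},
  {"dx": -1.75,"dy": 0.69,"dz": -2.78,"rx": 0,"ry": -0.0112,"rz": 0,"hand": 0},
  {"dx": -1.75,"dy": 0.69,"dz": -2.78,"rx": 0,"ry": -0.0112,"rz": 0,"hand": 0},
  {"dx": -1.75,"dy": 0.69,"dz": -2.78,"rx": 0,"ry": -0.0112,"rz": 0,"hand": 0},
  {"dx": -1.75,"dy": 0.69,"dz": -2.78,"rx": 0,"ry": -0.0112,"rz": 0,"hand": 0},
  {"dx": -1.75,"dy": 0.69,"dz": -2.78,"rx": 0,"ry": -0.0112,"rz": 0,"hand": 0},
  {"dx": -1.75,"dy": 0.69,"dz": -2.78,"rx": 0,"ry": -0.0112,"rz": 0,"hand": 0},
  {"dx": -1.75,"dy": 0.69,"dz": -2.78,"rx": 0,"ry": -0.0112,"rz": 0,"hand": 0},
])

```text
time: 13.12
position: [0.459, -0.279, 0.2695]
tool_rot: [-0.705, -0.049, 0.05, 0.706]
ft_force: [0.0, -0.1, 0.5]
gripper_width: 0.503
```

```bash
python3 - <<'E'
from h import *
log(10,(-1.75,.69,-2.78),(0,-.0112,0))
for i in range(9): imaging.read_camera('side')
print(pose().round(4)); snap('wrist','w11');snap('wrist','w11c',4,(120,130,320,330));print(pose()[:3,3])
import pickle;pickle.dump(cam('wrist'),open('w11.pkl','wb'))
print(cmd().round(4))
E
```

```text
[[ 9.903e-01 -5.000e-04 -1.389e-01  4.606e-01]
 [ 1.389e-01 -2.000e-04  9.903e-01 -2.780e-01]
 [-5.000e-04 -1.000e+00 -1.000e-04  2.706e-01]
 [ 0.000e+00  0.000e+00  0.000e+00  1.000e+00]]
[ 0.46047229 -0.27833476  0.2705659 ]
[[ 9.906e-01 -1.100e-03 -1.367e-01  4.598e-01]
 [ 1.367e-01 -1.000e-04  9.906e-01 -2.793e-01]
 [-1.100e-03 -1.000e+00  0.000e+00  2.703e-01]
 [ 0.000e+00  0.000e+00  0.000e+00  1.000e+00]]
```

View pics/w11.png

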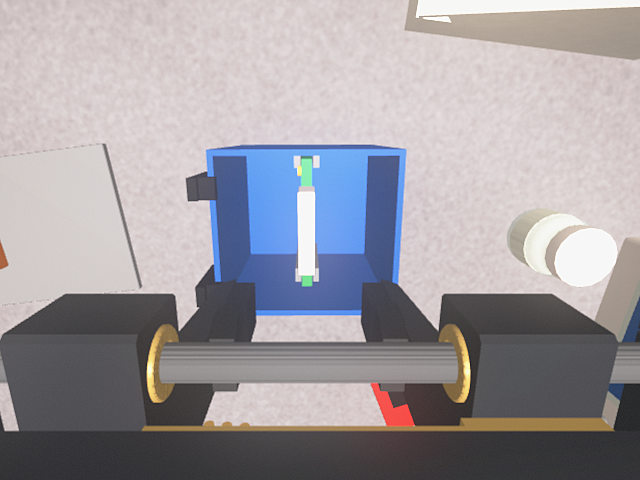

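```bash
python3 -c "
import cv2
p=cv2.imread('pics/w11.png')[140:320,195:415]
cv2.imwrite('pics/w11d.png',cv2.resize(p,None,fx=3.5,fy=3.3,interpolation=2))"
```

```text
(no output)
```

View pics/w11d.png

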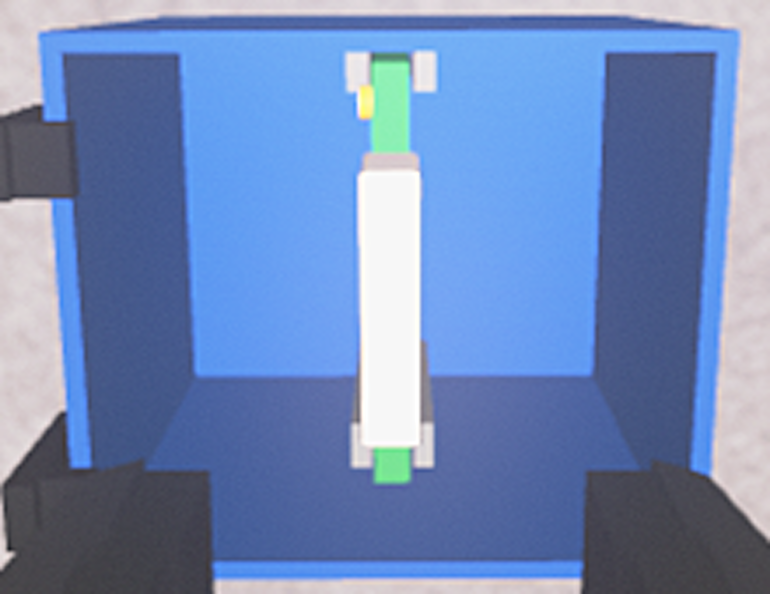

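```bash
python3 - <<'E'
from fitbox import *
import pickle
c=pickle.load(open('w11.pkl','rb'))
g=[([-.006,.03,.136],(297.3,191.5)),([.006,.03,.136],(315,191.5)),([.006,-.03,.136],(314.4,275.2)),([-.006,-.03,.136],(298.4,275.2))]
b=[([-.064,.058,.142],(206.4,149.7)),([.064,.058,.142],(405.9,149.4)),([.064,-.058,.142],(394.1,314.8)),([-.064,-.058,.142],(221.3,314.8))]
for o in (g,b):
    f=lambda p:(proj(c,T(p,[q[0] for q in o]))-[q[1] for q in o]).ravel()
    s=least_squares(f,BOX);print(s.x.round(4),f(s.x).round(1))
E
```

```text
[ 0.4589 -0.2776  0.1398] [-0.1 -0.3  0.1 -0.3  0.5  0.3 -0.5  0.4]
[ 0.4593 -0.2778  0.1425] [-0.8 -0.3  1.4 -0.9  2.9  0.7 -3.6  1.4]
```

Emit:
move_arm([
  {"dx": -0.02,"dy": 2.0,"dz": 0.01,"rx": 0,"ry": 0,"rz": 0,"hand": 0},
  {"dx": -0.02,"dy": 2.5,"dz": 0.01,"rx": 0,"ry": 0,"rz": 0,"hand": 0},
  {"dx": -0.02,"dy": 2.5,"dz": 0.01,"rx": 0,"ry": 0,"rz": 0,"hand": 0},
  {"dx": -0.02,"dy": 2.0,"dz": 0.01,"rx": 0,"ry": 0,"rz": 0,"hand": 0},
  {"dx": -0.02,"dy": 1.5,"dz": 0.01,"rx": 0,"ry": 0,"rz": 0,"hand": 0},
  {"dx": -0.02,"dy": 1.0,"dz": 0.0,"rx": 0,"ry": 0,"rz": 0,"hand": 0},
  {"dx": 0,"dy": 0,"dz": 0,"rx": 0,"ry": 0,"rz": 0,"hand": 0},
  {"dx": 0,"dy": 0,"dz": 0,"rx": 0,"ry": 0,"rz": 0,"hand": 0},
  {"dx": 0,"dy": 0,"dz": 0,"rx": 0,"ry": 0,"rz": 0,"hand": 0},
])

```text
time: 14.42
position: [0.4593, -0.2793, 0.1565]
tool_rot: [0.706, 0.049, -0.048, -0.705]
ft_force: [1.0, 0.4, -0.1]
gripper_width: 0.496
```

```bash
python3 - <<'E'
from h import *
log(1,(-.12,11.5,.05))
snap('wrist','w12');s=ctrl.sense()
print(pose().round(4),s['ft_force']); print(cmd().round(4))
E
```

```text
[[ 9.906e-01  1.100e-03 -1.370e-01  4.595e-01]
 [ 1.370e-01 -1.600e-03  9.906e-01 -2.794e-01]
 [ 9.000e-04 -1.000e+00 -1.800e-03  1.568e-01]
 [ 0.000e+00  0.000e+00  0.000e+00  1.000e+00]] [-0.36299371 -0.14712144  0.89202812]
[[ 9.906e-01 -1.100e-03 -1.367e-01  4.584e-01]
 [ 1.367e-01 -1.000e-04  9.906e-01 -2.790e-01]
 [-1.100e-03 -1.000e+00  0.000e+00  1.553e-01]
 [ 0.000e+00  0.000e+00  0.000e+00  1.000e+00]]
```

View pics/w12.png

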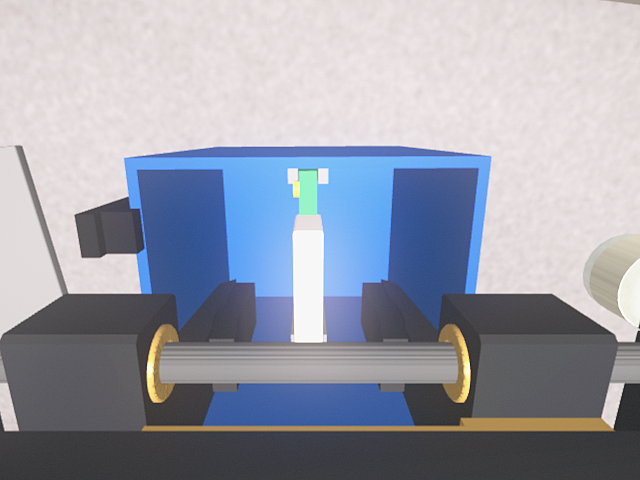

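Emit:
move_arm([
  {"dx": -0.03,"dy": 1.2,"dz": 0.05,"rx": 0,"ry": 0,"rz": 0,"hand": 0},
  {"dx": -0.02,"dy": 1.0,"dz": 0.05,"rx": 0,"ry": 0,"rz": 0,"hand": 0},
  {"dx": 0,"dy": 0.6,"dz": 0,"rx": 0,"ry": 0,"rz": 0,"hand": 0},
  {"dx": 0,"dy": 0,"dz": 0,"rx": 0,"ry": 0,"rz": 0,"hand": 0},
  {"dx": 0,"dy": 0,"dz": 0,"rx": 0,"ry": 0,"rz": 0,"hand": -0.5},
  {"dx": 0,"dy": 0,"dz": 0,"rx": 0,"ry": 0,"rz": 0,"hand": -0.8},
  {"dx": 0,"dy": 0,"dz": 0,"rx": 0,"ry": 0,"rz": 0,"hand": -1},
  {"dx": 0,"dy": 0,"dz": 0,"rx": 0,"ry": 0,"rz": 0,"hand": -1},
  {"dx": 0,"dy": 0,"dz": 0,"rx": 0,"ry": 0,"rz": 0,"hand": -1},
  {"dx": 0,"dy": 0,"dz": 0,"rx": 0,"ry": 0,"rz": 0,"hand": -1},
], newtons=45)

```text
time: 15.3
position: [0.4582, -0.2782, 0.1277]
tool_rot: [0.706, 0.048, -0.048, -0.705]
ft_force: [0.9, -0.5, 1.3]
gripper_width: 0.132
```

```bash
python3 - <<'E'
from h import *
log(1,(-.05,2.8,.1))
imaging.read_camera('side')
s=ctrl.sense()
print(pose().round(4),s['ft_force'],s['moment'],s['gripper_width']); print(cmd().round(4))
E
```

```text
[[ 9.906e-01 -2.000e-04 -1.367e-01  4.581e-01]
 [ 1.367e-01 -6.000e-04  9.906e-01 -2.782e-01]
 [-3.000e-04 -1.000e+00 -6.000e-04  1.277e-01]
 [ 0.000e+00  0.000e+00  0.000e+00  1.000e+00]] [ 0.43184868 -0.24677199  0.35357095] [ 0.00852322 -0.21876151 -0.00575478] 0.13271868528902406
[[ 9.906e-01 -1.100e-03 -1.367e-01  4.578e-01]
 [ 1.367e-01 -1.000e-04  9.906e-01 -2.781e-01]
 [-1.100e-03 -1.000e+00  0.000e+00  1.273e-01]
 [ 0.000e+00  0.000e+00  0.000e+00  1.000e+00]]
```

Emit:
move_arm([
  {"dx": 0,"dy": -1,"dz": 0,"rx": 0,"ry": 0,"rz": 0,"hand": -1},
  {"dx": 0,"dy": -2,"dz": 0,"rx": 0,"ry": 0,"rz": 0,"hand": -1},
  {"dx": 0,"dy": -2.5,"dz": 0,"rx": 0,"ry": 0,"rz": 0,"hand": -1},
  {"dx": 0,"dy": -2.5,"dz": 0,"rx": 0,"ry": 0,"rz": 0,"hand": -1},
  {"dx": 0,"dy": -2.5,"dz": 0,"rx": 0,"ry": 0,"rz": 0,"hand": -1},
  {"dx": 0,"dy": -2.5,"dz": 0,"rx": 0,"ry": 0,"rz": 0,"hand": -1},
  {"dx": 0,"dy": -2.5,"dz": 0,"rx": 0,"ry": 0,"rz": 0,"hand": -1},
  {"dx": 0,"dy": -2.5,"dz": 0,"rx": 0,"ry": 0,"rz": 0,"hand": -1},
  {"dx": 0,"dy": -1,"dz": 0,"rx": 0,"ry": 0,"rz": 0,"hand": -1},
  {"dx": 0,"dy": 0,"dz": 0,"rx": 0,"ry": 0,"rz": 0,"hand": -1},
])

```text
time: 16.18
position: [0.4591, -0.2788, 0.3208]
tool_rot: [0.707, 0.05, -0.047, -0.704]
ft_force: [0.8, 0.6, -1.2]
gripper_width: 0.132
```

```bash
python3 - <<'E'
from h import *
log(1,(0,-19,0))
imaging.read_camera('top');imaging.read_camera('top')
snap('side','s13',3.5,(320,20,500,180));
print(pose().round(4)); snap('wrist','w13')
s=ctrl.sense()
print(s['ft_force'],s['moment'],s['gripper_width'],s['time']); print(cmd().round(4))
E
```

```text
[[ 0.9906 -0.0035 -0.1368  0.4572]
 [ 0.1368  0.0014  0.9906 -0.2775]
 [-0.0033 -1.      0.0019  0.3154]
 [ 0.      0.      0.      1.    ]]
[ 0.50785912  0.13612314 -1.42643126] [-0.08721    -0.12390696  0.0103229 ] 0.13112755901132184 16.3833
[[ 9.906e-01 -1.100e-03 -1.367e-01  4.580e-01]
 [ 1.367e-01 -1.000e-04  9.906e-01 -2.780e-01]
 [-1.100e-03 -1.000e+00  0.000e+00  3.173e-01]
 [ 0.000e+00  0.000e+00  0.000e+00  1.000e+00]]
```

View pics/s13.png

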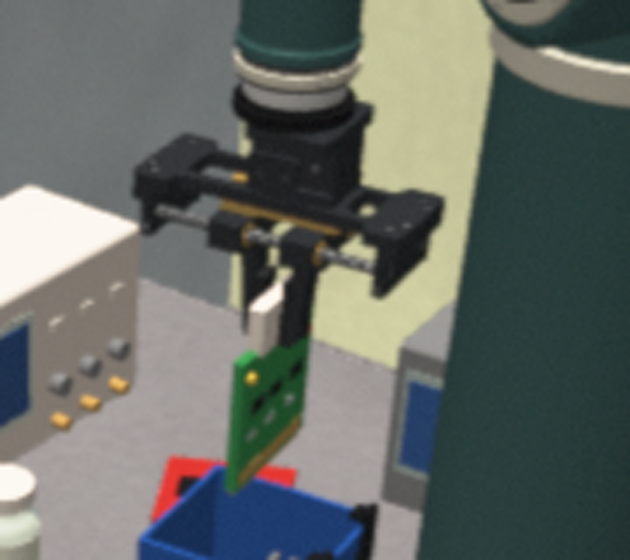

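View pics/w13.png

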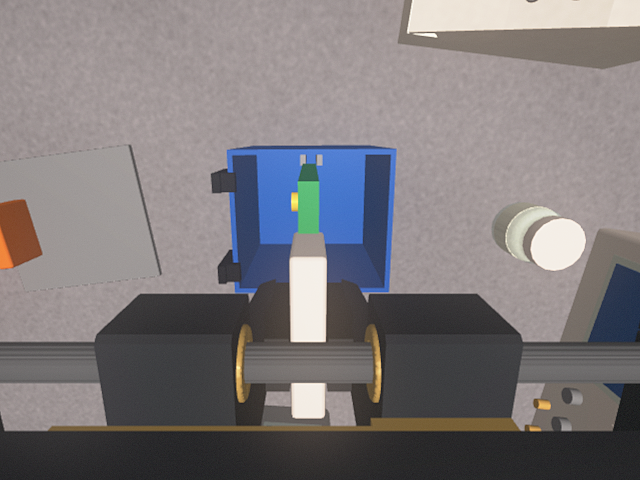

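```bash
python3 - <<'E'
import cv2
p=cv2.imread('pics/w13.png')[150:430,260:360]
cv2.imwrite('pics/w13c.png',cv2.resize(p,None,fx=3,fy=2.1,interpolation=2))
from h import *
C=cmd()
c=cam('wrist');T=pose()
def pt(x,y,z): return proj(c,(T@[x,y,z,1])[:3])[0].round(1)
for dz in (-.002,0,.002):
    print(dz,'block top +y',pt(-.006,-.0083,.03+dz),pt(.006,-.0083,.03+dz),'-y',pt(-.006,-.0083,-.03+dz),pt(.006,-.0083,-.03+dz),'slab top +y',pt(-.004,.0217,.05+dz),pt(.004,.0217,.05+dz),'block bottom',pt(.006,.0217,.03+dz))
E
```

```text
-0.002 block top +y [289.5 265.7] [328.4 265.7] -y [291.8 428.1] [326.1 428.1] slab top +y [297.9 188.1] [319.5 188.1] block bottom [324.3 240.1]
0 block top +y [289.5 259.6] [328.5 259.5] -y [291.8 423.3] [326.2 423.3] slab top +y [297.9 182.7] [319.5 182.7] block bottom [324.4 235. ]
0.002 block top +y [289.4 253.4] [328.6 253.3] -y [291.7 418.5] [326.3 418.4] slab top +y [297.8 177.3] [319.6 177.2] block bottom [324.4 230. ]
```

View pics/w13c.png

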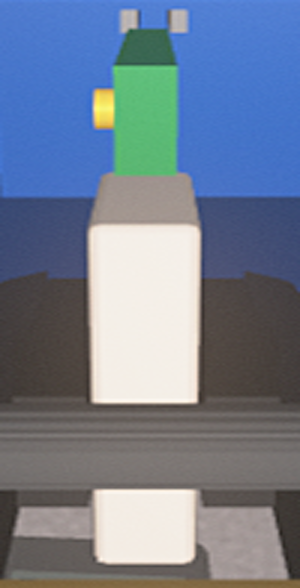

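```bash
sed -i 's/^BOX=\(.*\)CON=([^)]*)/BOX=\1CON=(0.633,0.0165,0.023)/' h.py; grep ^BOX h.py; cat >> con.py <<'E'
def cardpose(xs,zs,ys=0.,S=None):
    S=slotface(CON) if S is None else S
    return mk((S@[xs,ys-.0008,zs+.1217,1])[:3],S[:3,0],-S[:3,2])
def where(T):  # card origin in slot frame
    S=slotface(CON); return (np.linalg.inv(S)@T@np.array([0,.1217,.0008,1]))[:3]*1000
E
python3 - <<'E'
from con import *
C=cmd()
X=cardpose(-.020,.06)
print(X.round(3))
e=plan(X,14,C)
M=[C]; t,w=D(C,X,14)
Dm=np.eye(4);Dm[:3,:3]=R.from_rotvec(w).as_matrix();Dm[:3,3]=t
A=C
for i in range(14):
    A=A@Dm; print(i,(A@[0,.1217,0,1])[:3].round(3),A[:3,3].round(3))
E
```

```text
BOX=(0.459,-0.2795,0.138); CON=(0.633,0.0165,0.023); MAT=(0.4748,0.2795,-0.01)
[[ 0.866  0.5   -0.023  0.525]
 [ 0.02   0.011  1.     0.013]
 [ 0.5   -0.866  0.     0.256]
 [ 0.     0.     0.     1.   ]]
14 rows: d [0.54 0.58 2.04] r [-0.002  0.008 -0.037] | mm/row 21.9 deg/row 2.17
  end [0.5254 0.0135 0.2558] err mm [ 0.5  0.3 -0. ]
0 [ 0.465 -0.257  0.19 ] [ 0.46  -0.257  0.311]
1 [ 0.472 -0.236  0.184] [ 0.463 -0.236  0.306]
2 [ 0.48  -0.214  0.179] [ 0.467 -0.215  0.3  ]
3 [ 0.488 -0.193  0.175] [ 0.47  -0.194  0.295]
4 [ 0.497 -0.172  0.17 ] [ 0.474 -0.174  0.29 ]
5 [ 0.506 -0.151  0.167] [ 0.479 -0.153  0.285]
6 [ 0.515 -0.13   0.163] [ 0.483 -0.132  0.281]
7 [ 0.524 -0.109  0.16 ] [ 0.488 -0.111  0.276]
8 [ 0.534 -0.088  0.157] [ 0.494 -0.09   0.272]
9 [ 0.544 -0.068  0.155] [ 0.499 -0.069  0.268]
10 [ 0.554 -0.047  0.153] [ 0.505 -0.049  0.265]
11 [ 0.564 -0.026  0.152] [ 0.512 -0.028  0.261]
12 [ 0.575 -0.006  0.151] [ 0.518 -0.007  0.259]
13 [0.586 0.015 0.15 ] [0.525 0.013 0.256]
```

Emit:
move_arm([
  {"dx": 0.54,"dy": 0.58,"dz": 2.04,"rx": -0.002,"ry": 0.008,"rz": -0.037,"hand": -1},
  {"dx": 0.54,"dy": 0.58,"dz": 2.04,"rx": -0.002,"ry": 0.008,"rz": -0.037,"hand": -1},
  {"dx": 0.54,"dy": 0.58,"dz": 2.04,"rx": -0.002,"ry": 0.008,"rz": -0.037,"hand": -1},
  {"dx": 0.54,"dy": 0.58,"dz": 2.04,"rx": -0.002,"ry": 0.008,"rz": -0.037,"hand": -1},
  {"dx": 0.54,"dy": 0.58,"dz": 2.04,"rx": -0.002,"ry": 0.008,"rz": -0.037,"hand": -1},
  {"dx": 0.54,"dy": 0.58,"dz": 2.04,"rx": -0.002,"ry": 0.008,"rz": -0.037,"hand": -1},
  {"dx": 0.54,"dy": 0.58,"dz": 2.04,"rx": -0.002,"ry": 0.008,"rz": -0.037,"hand": -1},
  {"dx": 0.54,"dy": 0.58,"dz": 2.04,"rx": -0.002,"ry": 0.008,"rz": -0.037,"hand": -1},
  {"dx": 0.54,"dy": 0.58,"dz": 2.04,"rx": -0.002,"ry": 0.008,"rz": -0.037,"hand": -1},
  {"dx": 0.54,"dy": 0.58,"dz": 2.04,"rx": -0.002,"ry": 0.008,"rz": -0.037,"hand": -1},
])

```text
time: 17.22
position: [0.4983, -0.0679, 0.2654]
tool_rot: [-0.693, -0.148, -0.11, 0.697]
ft_force: [-1.1, 0.5, -2.2]
gripper_width: 0.131
```

Emit:
move_arm([
  {"dx": 0.54,"dy": 0.58,"dz": 2.04,"rx": -0.002,"ry": 0.008,"rz": -0.037,"hand": -1},
  {"dx": 0.54,"dy": 0.58,"dz": 2.04,"rx": -0.002,"ry": 0.008,"rz": -0.037,"hand": -1},
  {"dx": 0.54,"dy": 0.58,"dz": 2.04,"rx": -0.002,"ry": 0.008,"rz": -0.037,"hand": -1},
  {"dx": 0.54,"dy": 0.58,"dz": 2.04,"rx": -0.002,"ry": 0.008,"rz": -0.037,"hand": -1},
  {"dx": 0,"dy": 0,"dz": 0,"rx": 0,"ry": 0,"rz": 0,"hand": -1},
  {"dx": 0,"dy": 0,"dz": 0,"rx": 0,"ry": 0,"rz": 0,"hand": -1},
  {"dx": 0,"dy": 0,"dz": 0,"rx": 0,"ry": 0,"rz": 0,"hand": -1},
])

```text
time: 17.8
position: [0.5245, 0.0135, 0.2543]
tool_rot: [-0.681, -0.188, -0.172, 0.686]
ft_force: [-0.4, 0.4, -1.7]
gripper_width: 0.135
```

```bash
python3 - <<'E'
from con import *
log(14,(.54,.58,2.04),(-.002,.008,-.037))
for i in range(4): imaging.read_camera('top')
print(pose().round(4)); snap('side','s14',3.5,(160,90,340,250)); snap('wrist','w14')
s=ctrl.sense()
print(s['ft_force'],s['moment'],s['gripper_width'],s['time'])
C=cmd();print(C.round(4)); print('meas',where(pose()),'cmd',where(C))
X=cardpose(-.020,.012); plan(X,5);plan(X,5,C)
E
```

```text
[[ 0.869   0.4943 -0.0215  0.5255]
 [ 0.018   0.0119  0.9998  0.0126]
 [ 0.4944 -0.8692  0.0014  0.256 ]
 [ 0.      0.      0.      1.    ]]
[ 0.1561896   0.33752202 -3.21373329] [-0.08629327  0.29369195  0.02694024] 0.13051458150457906 18.1
[[ 0.8689  0.4945 -0.0229  0.5254]
 [ 0.0192  0.0127  0.9997  0.0135]
 [ 0.4946 -0.8691  0.0015  0.2558]
 [ 0.      0.      0.      1.    ]]
meas [-20.02334938  -0.3602624   59.84171444] cmd [-20.33461979   0.47628272  59.70552237]
5 rows: d [-0.01  0.96  0.01] r [-0.    -0.    -0.001] | mm/row 9.6 deg/row 0.06
  end [0.549  0.0139 0.2142] err mm [ 0.1  0.1 -0.1]
5 rows: d [-0.    0.95 -0.01] r [-0.    -0.    -0.001] | mm/row 9.5 deg/row 0.06
  end [0.549  0.0136 0.2146] err mm [ 0.1 -0.1  0.3]
```

View pics/s14.png

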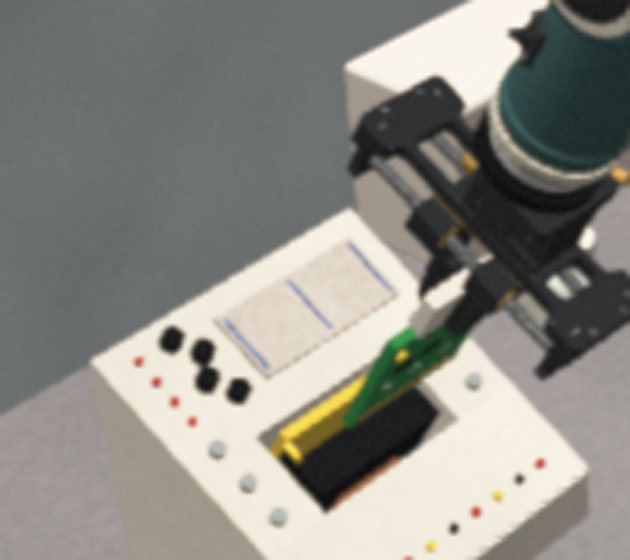

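View pics/w14.png

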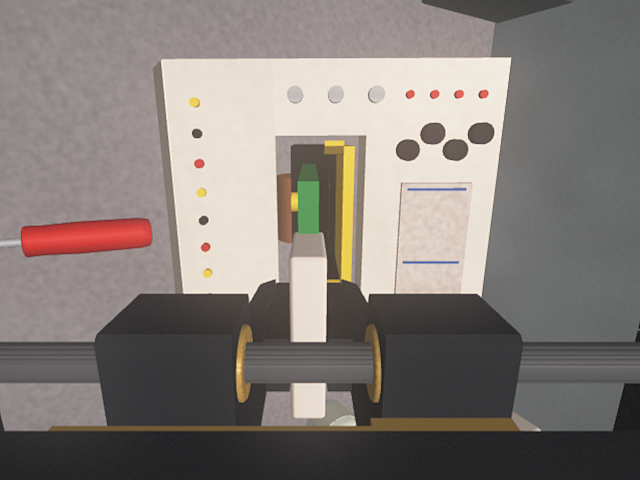

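Emit:
move_arm([
  {"dx": 0,"dy": 1.2,"dz": 0,"rx": 0,"ry": 0,"rz": -0.001,"hand": -1},
  {"dx": 0,"dy": 1.2,"dz": 0,"rx": 0,"ry": 0,"rz": -0.001,"hand": -1},
  {"dx": 0,"dy": 1.2,"dz": 0,"rx": 0,"ry": 0,"rz": -0.001,"hand": -1},
  {"dx": 0,"dy": 1.0,"dz": 0,"rx": 0,"ry": 0,"rz": -0.001,"hand": -1},
  {"dx": 0,"dy": 0.6,"dz": 0,"rx": 0,"ry": 0,"rz": -0.001,"hand": -1},
  {"dx": 0,"dy": 0,"dz": 0,"rx": 0,"ry": 0,"rz": 0,"hand": -1},
  {"dx": 0,"dy": 0,"dz": 0,"rx": 0,"ry": 0,"rz": 0,"hand": -1},
  {"dx": 0,"dy": 0,"dz": 0,"rx": 0,"ry": 0,"rz": 0,"hand": -1},
  {"dx": 0,"dy": 0,"dz": 0,"rx": 0,"ry": 0,"rz": 0,"hand": -1},
])

```text
time: 18.85
position: [0.5515, 0.0143, 0.2115]
tool_rot: [-0.68, -0.191, -0.175, 0.686]
ft_force: [-0.9, 0.3, -1.3]
gripper_width: 0.132
```

```bash
python3 - <<'E'
from con import *
log(5,(0,1.04,0),(0,0,-.001))
snap('side','s15',4,(200,150,320,270)); snap('wrist','w15')
s=ctrl.sense()
print(s['ft_force'],s['moment'],s['gripper_width'],s['time'])
S=slotface(CON)
print('F slot',S[:3,:3].T@s['ft_force'])
C=cmd();print('meas',where(pose()),'cmd',where(C)); print(pose().round(4))
E
```

```text
[ 0.64537143 -0.3276561  -0.85379614] [-0.08939966  0.35894236 -0.03589626] 0.13362913703653276 18.95
F slot [ 0.12533629 -0.34241168 -1.0582418 ]
meas [-19.17537433   0.6253427    8.31125673] cmd [-19.94508711   0.5436879    7.70382103]
[[ 0.8658  0.4999 -0.0231  0.5514]
 [ 0.0193  0.0128  0.9997  0.0143]
 [ 0.5001 -0.866   0.0015  0.2115]
 [ 0.      0.      0.      1.    ]]
```

View pics/s15.png

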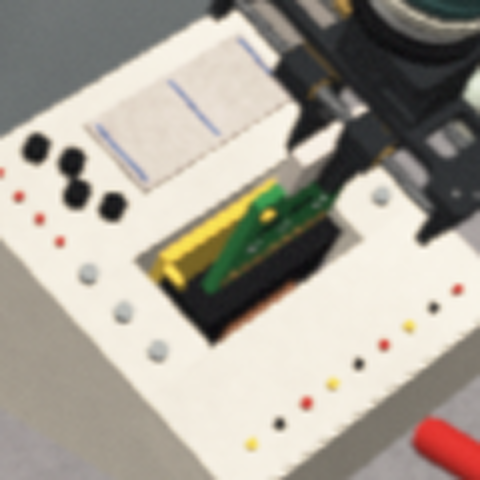

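View pics/w15.png

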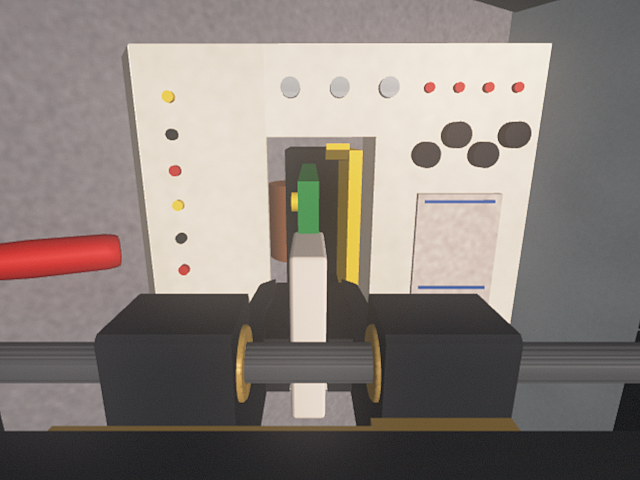

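Emit:
move_arm([
  {"dx": 0,"dy": 0.2,"dz": 0,"rx": 0,"ry": 0,"rz": 0,"hand": -1},
  {"dx": 0,"dy": 0.2,"dz": 0,"rx": 0,"ry": 0,"rz": 0,"hand": -1},
  {"dx": 0,"dy": 0.1,"dz": 0,"rx": 0,"ry": 0,"rz": 0,"hand": -1},
  {"dx": 0,"dy": 0,"dz": 0,"rx": 0,"ry": 0,"rz": 0,"hand": -1},
  {"dx": 0,"dy": 0,"dz": 0,"rx": 0,"ry": 0,"rz": 0,"hand": -1},
])

```text
time: 19.37
position: [0.5535, 0.0144, 0.2061]
tool_rot: [-0.68, -0.19, -0.175, 0.686]
ft_force: [0.4, 0.3, -2.8]
gripper_width: 0.13
```

Emit:
move_arm([
  {"dx": 0,"dy": 0.1,"dz": 0,"rx": 0,"ry": 0,"rz": 0,"hand": -1},
  {"dx": 0,"dy": 0,"dz": 0,"rx": 0,"ry": 0,"rz": 0,"hand": -1},
  {"dx": 0,"dy": 0,"dz": 0,"rx": 0,"ry": 0,"rz": 0,"hand": -1},
])

```text
time: 19.62
position: [0.5541, 0.0144, 0.2054]
tool_rot: [-0.68, -0.19, -0.175, 0.686]
ft_force: [-0.6, -0.2, -0.9]
gripper_width: 0.127
```

Emit:
move_arm([
  {"dx": 0,"dy": 0.1,"dz": 0,"rx": 0,"ry": 0,"rz": 0,"hand": -1},
  {"dx": 0,"dy": 0,"dz": 0,"rx": 0,"ry": 0,"rz": 0,"hand": -1},
  {"dx": 0,"dy": 0,"dz": 0,"rx": 0,"ry": 0,"rz": 0,"hand": -1},
])

```text
time: 19.87
position: [0.5546, 0.0144, 0.2045]
tool_rot: [-0.68, -0.19, -0.175, 0.686]
ft_force: [0.6, 0.5, -2.1]
gripper_width: 0.131
```

Emit:
move_arm([
  {"dx": 0,"dy": 0.1,"dz": 0,"rx": 0,"ry": 0,"rz": 0,"hand": -1},
  {"dx": 0,"dy": 0,"dz": 0,"rx": 0,"ry": 0,"rz": 0,"hand": -1},
  {"dx": 0,"dy": 0,"dz": 0,"rx": 0,"ry": 0,"rz": 0,"hand": -1},
])

```text
time: 20.12
position: [0.5554, 0.0144, 0.2043]
tool_rot: [-0.68, -0.191, -0.175, 0.686]
ft_force: [-2.6, 0.4, 1.7]
gripper_width: 0.132
```

Emit:
move_arm([
  {"dx": 0,"dy": 0.1,"dz": 0,"rx": 0,"ry": 0,"rz": 0,"hand": -1},
  {"dx": 0,"dy": 0,"dz": 0,"rx": 0,"ry": 0,"rz": 0,"hand": -1},
  {"dx": 0,"dy": 0,"dz": 0,"rx": 0,"ry": 0,"rz": 0,"hand": -1},
])

```text
time: 20.37
position: [0.556, 0.0145, 0.2045]
tool_rot: [-0.68, -0.191, -0.175, 0.686]
ft_force: [-8.1, 0.8, 10.4]
gripper_width: 0.132
```

Emit:
move_arm([
  {"dx": 0,"dy": -0.2,"dz": 0,"rx": 0,"ry": 0,"rz": 0,"hand": -1},
  {"dx": 0,"dy": -0.2,"dz": 0,"rx": 0,"ry": 0,"rz": 0,"hand": -1},
  {"dx": 0.3,"dy": 0,"dz": 0,"rx": 0,"ry": 0,"rz": 0,"hand": -1},
  {"dx": 0.3,"dy": 0,"dz": 0,"rx": 0,"ry": 0,"rz": 0,"hand": -1},
  {"dx": 0.3,"dy": 0,"dz": 0,"rx": 0,"ry": 0,"rz": 0,"hand": -1},
  {"dx": 0.3,"dy": 0,"dz": 0,"rx": 0,"ry": 0,"rz": 0,"hand": -1},
  {"dx": 0,"dy": 0,"dz": 0,"rx": 0,"ry": 0,"rz": 0,"hand": -1},
  {"dx": 0,"dy": 0,"dz": 0,"rx": 0,"ry": 0,"rz": 0,"hand": -1},
  {"dx": 0,"dy": 0,"dz": 0,"rx": 0,"ry": 0,"rz": 0,"hand": -1},
])

```text
time: 21.12
position: [0.564, 0.0146, 0.2121]
tool_rot: [-0.68, -0.19, -0.175, 0.686]
ft_force: [0.2, 0.1, -1.6]
gripper_width: 0.128
```

```bash
cat >> con.py <<'E'
def st():
    s=ctrl.sense();S=slotface(CON)
    print('t',round(s['time'],2),'F slot',(S[:3,:3].T@s['ft_force']).round(1),'M slot',(S[:3,:3].T@s['moment']).round(2),'meas',where(pose()).round(1),'cmd',where(cmd()).round(1),'w',round(s['gripper_width'],3))
E
python3 - <<'E'
from con import *
log(1,(1.2,.5,0))
st()
imaging.read_camera('top');st()
snap('wrist','w16')
E
```

```text
t 21.12 F slot [-0.7  0.1 -1.5] M slot [-0.04  0.37  0.05] meas [-8.2  0.6  2.5] cmd [-8.   0.5  2.7] w 0.128
t 21.17 F slot [-0.8 -0.6 -1.9] M slot [-0.03  0.3   0.04] meas [-8.3  0.6  2.5] cmd [-8.   0.5  2.7] w 0.127
```

View pics/w16.png

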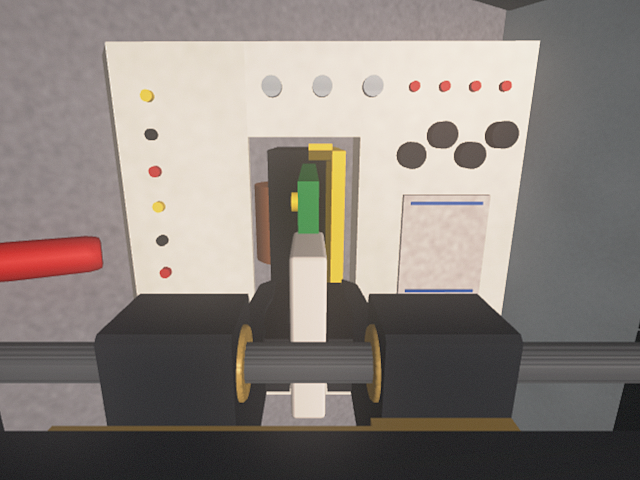

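Emit:
move_arm([
  {"dx": 0.1,"dy": 0,"dz": 0,"rx": 0,"ry": 0,"rz": 0,"hand": -1},
  {"dx": 0.1,"dy": 0,"dz": 0,"rx": 0,"ry": 0,"rz": 0,"hand": -1},
  {"dx": 0.1,"dy": 0,"dz": 0,"rx": 0,"ry": 0,"rz": 0,"hand": -1},
  {"dx": 0,"dy": 0,"dz": 0,"rx": 0,"ry": 0,"rz": 0,"hand": -1},
])

```text
time: 21.55
position: [0.567, 0.0146, 0.2141]
tool_rot: [-0.68, -0.191, -0.175, 0.686]
ft_force: [-0.1, 0.2, -1.5]
gripper_width: 0.132
```

Emit:
move_arm([
  {"dx": 0.1,"dy": 0,"dz": 0,"rx": 0,"ry": 0,"rz": 0,"hand": -1},
  {"dx": 0.1,"dy": 0,"dz": 0,"rx": 0,"ry": 0,"rz": 0,"hand": -1},
  {"dx": 0.1,"dy": 0,"dz": 0,"rx": 0,"ry": 0,"rz": 0,"hand": -1},
  {"dx": 0,"dy": 0,"dz": 0,"rx": 0,"ry": 0,"rz": 0,"hand": -1},
  {"dx": 0,"dy": 0,"dz": 0,"rx": 0,"ry": 0,"rz": 0,"hand": -1},
])

```text
time: 21.97
position: [0.5693, 0.0147, 0.2154]
tool_rot: [-0.68, -0.19, -0.175, 0.686]
ft_force: [-0.2, 0.2, -1.7]
gripper_width: 0.135
```

```bash
python3 - <<'E'
from con import *
log(1,(.6,0,0))
st()
E
```

```text
t 21.97 F slot [-1.   0.2 -1.3] M slot [-0.03  0.34  0.08] meas [-1.9  0.6  2.7] cmd [-2.   0.5  2.7] w 0.135
```

Emit:
move_arm([
  {"dx": 0.1,"dy": 0,"dz": 0,"rx": 0,"ry": 0,"rz": 0,"hand": -1},
  {"dx": 0.1,"dy": 0,"dz": 0,"rx": 0,"ry": 0,"rz": 0,"hand": -1},
  {"dx": 0,"dy": 0,"dz": 0,"rx": 0,"ry": 0,"rz": 0,"hand": -1},
  {"dx": 0,"dy": 0,"dz": 0,"rx": 0,"ry": 0,"rz": 0,"hand": -1},
])

```text
time: 22.3
position: [0.5711, 0.0147, 0.2164]
tool_rot: [-0.68, -0.19, -0.175, 0.686]
ft_force: [0.1, 0.4, -2.6]
gripper_width: 0.131
```

Emit:
move_arm([
  {"dx": 0.1,"dy": 0,"dz": 0,"rx": 0,"ry": 0,"rz": 0,"hand": -1},
  {"dx": 0,"dy": 0,"dz": 0,"rx": 0,"ry": 0,"rz": 0,"hand": -1},
  {"dx": 0,"dy": 0,"dz": 0,"rx": 0,"ry": 0,"rz": 0,"hand": -1},
])

```text
time: 22.55
position: [0.5719, 0.0147, 0.2169]
tool_rot: [-0.68, -0.19, -0.175, 0.686]
ft_force: [0.1, 0.0, -1.7]
gripper_width: 0.13
```

```bash
python3 - <<'E'
from con import *
log(1,(.3,0,0))
st()
E
```

```text
t 22.55 F slot [-0.8  0.  -1.5] M slot [-0.04  0.35  0.03] meas [1.1 0.6 2.7] cmd [1.  0.5 2.7] w 0.13
```

Emit:
move_arm([
  {"dx": 0.1,"dy": 0,"dz": 0,"rx": 0,"ry": 0,"rz": 0,"hand": -1},
  {"dx": 0,"dy": 0,"dz": 0,"rx": 0,"ry": 0,"rz": 0,"hand": -1},
  {"dx": 0,"dy": 0,"dz": 0,"rx": 0,"ry": 0,"rz": 0,"hand": -1},
])

```text
time: 22.8
position: [0.5725, 0.0148, 0.217]
tool_rot: [-0.681, -0.19, -0.175, 0.686]
ft_force: [0.2, 0.6, -2.3]
gripper_width: 0.13
```

Emit:
move_arm([
  {"dx": 0.1,"dy": 0,"dz": 0,"rx": 0,"ry": 0,"rz": 0,"hand": -1},
  {"dx": 0,"dy": 0,"dz": 0,"rx": 0,"ry": 0,"rz": 0,"hand": -1},
  {"dx": 0,"dy": 0,"dz": 0,"rx": 0,"ry": 0,"rz": 0,"hand": -1},
])

```text
time: 23.05
position: [0.573, 0.0148, 0.2172]
tool_rot: [-0.681, -0.19, -0.174, 0.686]
ft_force: [-2.7, -0.8, -1.1]
gripper_width: 0.131
```

```bash
python3 - <<'E'
from con import *
log(1,(.2,0,0))
st()
E
```

```text
t 23.05 F slot [-2.8 -0.8  0.4] M slot [-0.02  0.91  0.04] meas [2.  0.7 2.4] cmd [3.  0.5 2.7] w 0.131
```

Emit:
move_arm([
  {"dx": -0.1,"dy": 0,"dz": 0,"rx": 0,"ry": 0,"rz": 0,"hand": -1},
  {"dx": -0.1,"dy": 0,"dz": 0,"rx": 0,"ry": 0,"rz": 0,"hand": -1},
  {"dx": 0,"dy": 0,"dz": 0,"rx": 0,"ry": 0,"rz": 0,"hand": -1},
  {"dx": 0,"dy": 0.2,"dz": 0,"rx": 0,"ry": 0,"rz": 0,"hand": -1},
  {"dx": 0,"dy": 0.2,"dz": 0,"rx": 0,"ry": 0,"rz": 0,"hand": -1},
  {"dx": 0,"dy": 0.2,"dz": 0,"rx": 0,"ry": 0,"rz": 0,"hand": -1},
  {"dx": 0,"dy": 0,"dz": 0,"rx": 0,"ry": 0,"rz": 0,"hand": -1},
  {"dx": 0,"dy": 0,"dz": 0,"rx": 0,"ry": 0,"rz": 0,"hand": -1},
])

```text
time: 23.72
position: [0.5751, 0.0148, 0.2116]
tool_rot: [-0.68, -0.19, -0.175, 0.686]
ft_force: [0.4, -0.0, -1.8]
gripper_width: 0.128
```

```bash
python3 - <<'E'
from con import *
log(1,(-.2,.6,0))
st()
E
```

```text
t 23.72 F slot [-0.6 -0.1 -1.8] M slot [-0.08  0.34 -0.01] meas [ 1.3  0.6 -3.4] cmd [ 1.   0.5 -3.3] w 0.128
```

Emit:
move_arm([
  {"dx": 0,"dy": 0.2,"dz": 0,"rx": 0,"ry": 0,"rz": 0,"hand": -1},
  {"dx": 0,"dy": 0.2,"dz": 0,"rx": 0,"ry": 0,"rz": 0,"hand": -1},
  {"dx": 0,"dy": 0.2,"dz": 0,"rx": 0,"ry": 0,"rz": 0,"hand": -1},
  {"dx": 0,"dy": 0,"dz": 0,"rx": 0,"ry": 0,"rz": 0,"hand": -1},
])

```text
time: 24.05
position: [0.5778, 0.0149, 0.2059]
tool_rot: [-0.68, -0.19, -0.175, 0.686]
ft_force: [0.8, 0.1, -1.5]
gripper_width: 0.129
```

```bash
python3 - <<'E'
from con import *
log(1,(0,.6,0))
st()
E
```

```text
t 24.05 F slot [-0.   0.1 -1.7] M slot [-0.01  0.34  0.01] meas [ 0.7  0.6 -9.7] cmd [ 1.   0.5 -9.3] w 0.129
```

Inside with the full slab thickness and no load; continue to about -42 mm.

Emit:
move_arm([
  {"dx": 0,"dy": 0.3,"dz": 0,"rx": 0,"ry": 0,"rz": 0,"hand": -1},
  {"dx": 0,"dy": 0.3,"dz": 0,"rx": 0,"ry": 0,"rz": 0,"hand": -1},
  {"dx": 0,"dy": 0.3,"dz": 0,"rx": 0,"ry": 0,"rz": 0,"hand": -1},
  {"dx": 0,"dy": 0.3,"dz": 0,"rx": 0,"ry": 0,"rz": 0,"hand": -1},
  {"dx": 0,"dy": 0,"dz": 0,"rx": 0,"ry": 0,"rz": 0,"hand": -1},
])

```text
time: 24.47
position: [0.5836, 0.0151, 0.1951]
tool_rot: [-0.681, -0.19, -0.174, 0.686]
ft_force: [-0.3, 0.5, -1.4]
gripper_width: 0.131
```

```bash
python3 - <<'E'
from con import *
log(1,(0,1.2,0))
st()
E
```

```text
t 24.47 F slot [-1.   0.5 -1.1] M slot [-0.09  0.36  0.01] meas [  0.2   0.7 -22. ] cmd [  1.    0.6 -21.3] w 0.131
```

Emit:
move_arm([
  {"dx": 0,"dy": 0.3,"dz": 0,"rx": 0,"ry": 0,"rz": 0,"hand": -1},
  {"dx": 0,"dy": 0.3,"dz": 0,"rx": 0,"ry": 0,"rz": 0,"hand": -1},
  {"dx": 0,"dy": 0.3,"dz": 0,"rx": 0,"ry": 0,"rz": 0,"hand": -1},
  {"dx": 0,"dy": 0.3,"dz": 0,"rx": 0,"ry": 0,"rz": 0,"hand": -1},
  {"dx": 0,"dy": 0,"dz": 0,"rx": 0,"ry": 0,"rz": 0,"hand": -1},
])

```text
time: 24.88
position: [0.5896, 0.0152, 0.1848]
tool_rot: [-0.681, -0.19, -0.174, 0.686]
ft_force: [-0.3, -0.2, -1.3]
gripper_width: 0.135
```

```bash
python3 - <<'E'
from con import *
log(1,(0,1.2,0))
st()
E
```

```text
t 24.88 F slot [-0.9 -0.2 -0.9] M slot [-0.03  0.4   0.01] meas [  0.3   0.7 -33.9] cmd [  1.    0.6 -33.3] w 0.135
```

Emit:
move_arm([
  {"dx": 0,"dy": 0.3,"dz": 0,"rx": 0,"ry": 0,"rz": 0,"hand": -1},
  {"dx": 0,"dy": 0.3,"dz": 0,"rx": 0,"ry": 0,"rz": 0,"hand": -1},
  {"dx": 0,"dy": 0.3,"dz": 0,"rx": 0,"ry": 0,"rz": 0,"hand": -1},
  {"dx": 0,"dy": 0.3,"dz": 0,"rx": 0,"ry": 0,"rz": 0,"hand": -1},
  {"dx": 0,"dy": 0,"dz": 0,"rx": 0,"ry": 0,"rz": 0,"hand": -1},
  {"dx": 0,"dy": 0,"dz": 0,"rx": 0,"ry": 0,"rz": 0,"hand": -1},
])

```text
time: 25.38
position: [0.5957, 0.0154, 0.1748]
tool_rot: [-0.681, -0.19, -0.175, 0.686]
ft_force: [-0.8, 0.4, -1.6]
gripper_width: 0.134
```

```bash
python3 - <<'E'
from con import *
log(1,(0,1.2,0))
st()
E
```

```text
t 25.38 F slot [-1.5  0.4 -1. ] M slot [-0.04  0.32  0.06] meas [  0.5   0.7 -45.6] cmd [  1.    0.6 -45.3] w 0.134
```

Emit:
move_arm([
  {"dx": 0,"dy": 0.2,"dz": 0,"rx": 0,"ry": 0,"rz": 0,"hand": -1},
  {"dx": 0,"dy": 0.2,"dz": 0,"rx": 0,"ry": 0,"rz": 0,"hand": -1},
  {"dx": 0,"dy": 0.2,"dz": 0,"rx": 0,"ry": 0,"rz": 0,"hand": -1},
  {"dx": 0,"dy": 0.2,"dz": 0,"rx": 0,"ry": 0,"rz": 0,"hand": -1},
  {"dx": 0,"dy": 0,"dz": 0,"rx": 0,"ry": 0,"rz": 0,"hand": -1},
])

```text
time: 25.8
position: [0.5998, 0.0155, 0.1679]
tool_rot: [-0.68, -0.19, -0.175, 0.686]
ft_force: [0.9, 0.1, -2.3]
gripper_width: 0.132
```

```bash
python3 - <<'E'
from con import *
log(1,(0,.8,0))
st()
E
```

```text
t 25.8 F slot [-0.3  0.1 -2.4] M slot [0.01 0.29 0.07] meas [  0.7   0.7 -53.7] cmd [  1.    0.6 -53.3] w 0.132
```

Emit:
move_arm([
  {"dx": 0,"dy": 0.2,"dz": 0,"rx": 0,"ry": 0,"rz": 0,"hand": -1},
  {"dx": 0,"dy": 0.2,"dz": 0,"rx": 0,"ry": 0,"rz": 0,"hand": -1},
  {"dx": 0,"dy": 0,"dz": 0,"rx": 0,"ry": 0,"rz": 0,"hand": -1},
])

```text
time: 26.05
position: [0.6021, 0.0155, 0.1648]
tool_rot: [-0.68, -0.19, -0.175, 0.686]
ft_force: [2.2, -0.0, -2.5]
gripper_width: 0.133
```

Emit:
move_arm([
  {"dx": 0,"dy": 0.2,"dz": 0,"rx": 0,"ry": 0,"rz": 0,"hand": -1},
  {"dx": 0,"dy": 0.2,"dz": 0,"rx": 0,"ry": 0,"rz": 0,"hand": -1},
  {"dx": 0,"dy": 0,"dz": 0,"rx": 0,"ry": 0,"rz": 0,"hand": -1},
  {"dx": 0,"dy": 0,"dz": 0,"rx": 0,"ry": 0,"rz": 0,"hand": -1},
])

```text
time: 26.38
position: [0.604, 0.0156, 0.1613]
tool_rot: [-0.68, -0.19, -0.175, 0.686]
ft_force: [1.2, 0.3, -2.3]
gripper_width: 0.131
```

```bash
python3 - <<'E'
from con import *
log(1,(0,.8,0))
st()
E
```

```text
t 26.38 F slot [-0.1  0.2 -2.6] M slot [-0.04  0.01  0.08] meas [  1.2   0.7 -61.5] cmd [  1.    0.6 -61.3] w 0.131
```

Emit:
move_arm([
  {"dx": 0,"dy": 0.2,"dz": 0,"rx": 0,"ry": 0,"rz": 0,"hand": -1},
  {"dx": 0,"dy": 0.2,"dz": 0,"rx": 0,"ry": 0,"rz": 0,"hand": -1},
  {"dx": 0,"dy": 0,"dz": 0,"rx": 0,"ry": 0,"rz": 0,"hand": -1},
  {"dx": 0,"dy": 0,"dz": 0,"rx": 0,"ry": 0,"rz": 0,"hand": -1},
])

```text
time: 26.72
position: [0.6059, 0.0156, 0.1578]
tool_rot: [-0.68, -0.19, -0.175, 0.686]
ft_force: [2.1, 0.5, -3.4]
gripper_width: 0.133
```

```bash
python3 - <<'E'
from con import *
log(1,(0,.4,0))
st()
snap('side','s17',4,(200,150,320,270));snap('wrist','w17');st()
E
```

```text
t 26.72 F slot [ 0.2  0.5 -4. ] M slot [-0.02 -0.06  0.  ] meas [  1.1   0.7 -65.5] cmd [  1.    0.6 -65.3] w 0.133
t 26.82 F slot [ 0.6 -0.1 -2.6] M slot [-0.04 -0.11  0.05] meas [  1.1   0.7 -65.4] cmd [  1.    0.6 -65.3] w 0.136
```

View pics/s17.png

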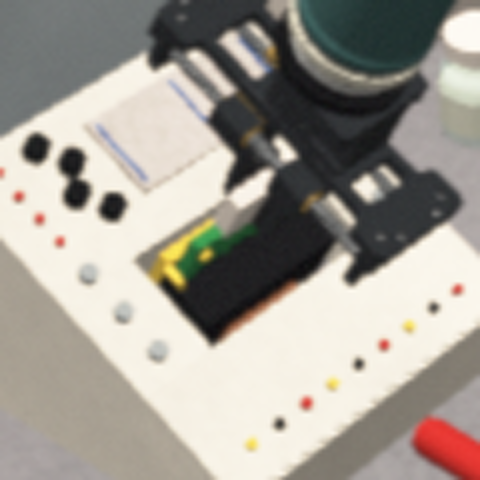

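View pics/w17.png

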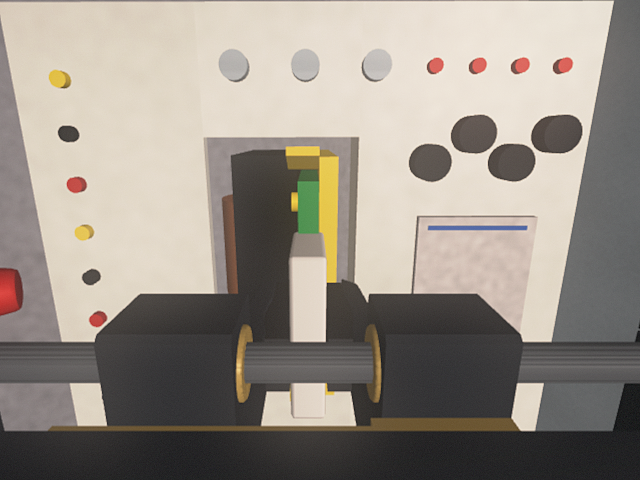

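Emit:
move_arm([
  {"dx": 0,"dy": 0.1,"dz": 0,"rx": 0,"ry": 0,"rz": 0,"hand": -1},
  {"dx": 0,"dy": 0.1,"dz": 0,"rx": 0,"ry": 0,"rz": 0,"hand": -1},
  {"dx": 0,"dy": 0.1,"dz": 0,"rx": 0,"ry": 0,"rz": 0,"hand": -1},
  {"dx": 0,"dy": 0,"dz": 0,"rx": 0,"ry": 0,"rz": 0,"hand": -1},
  {"dx": 0,"dy": 0,"dz": 0,"rx": 0,"ry": 0,"rz": 0,"hand": -1},
])

```text
time: 27.23
position: [0.6074, 0.0156, 0.1553]
tool_rot: [-0.68, -0.19, -0.175, 0.686]
ft_force: [1.8, 0.0, -0.8]
gripper_width: 0.132
```

Emit:
move_arm([
  {"dx": 0,"dy": 0.1,"dz": 0,"rx": 0,"ry": 0,"rz": 0,"hand": -1},
  {"dx": 0,"dy": 0,"dz": 0,"rx": 0,"ry": 0,"rz": 0,"hand": -1},
  {"dx": 0,"dy": 0,"dz": 0,"rx": 0,"ry": 0,"rz": 0,"hand": -1},
])

```text
time: 27.48
position: [0.6079, 0.0156, 0.1545]
tool_rot: [-0.68, -0.19, -0.175, 0.686]
ft_force: [0.8, -0.1, -0.1]
gripper_width: 0.135
```

```bash
python3 - <<'E'
from con import *
log(1,(0,.4,0))
st()
E
```

```text
t 27.48 F slot [ 0.7 -0.2 -0.5] M slot [-0.07 -0.09  0.01] meas [  1.1   0.7 -69.3] cmd [  1.    0.6 -69.3] w 0.135
```

Emit:
move_arm([
  {"dx": 0,"dy": 0.1,"dz": 0,"rx": 0,"ry": 0,"rz": 0,"hand": -1},
  {"dx": 0,"dy": 0,"dz": 0,"rx": 0,"ry": 0,"rz": 0,"hand": -1},
  {"dx": 0,"dy": 0,"dz": 0,"rx": 0,"ry": 0,"rz": 0,"hand": -1},
])

```text
time: 27.73
position: [0.6084, 0.0158, 0.154]
tool_rot: [-0.68, -0.19, -0.175, 0.686]
ft_force: [-3.1, -0.0, 4.7]
gripper_width: 0.13
```

```bash
python3 - <<'E'
from con import *
log(1,(0,.1,0))
st()
E
```

```text
t 27.73 F slot [-0.4  0.1  5.6] M slot [0.04 0.13 0.01] meas [  1.3   0.8 -70. ] cmd [  1.    0.6 -70.3] w 0.13
```

Emit:
move_arm([
  {"dx": 0,"dy": 0.05,"dz": 0,"rx": 0,"ry": 0,"rz": 0,"hand": -1},
  {"dx": 0,"dy": 0,"dz": 0,"rx": 0,"ry": 0,"rz": 0,"hand": -1},
  {"dx": 0,"dy": 0,"dz": 0,"rx": 0,"ry": 0,"rz": 0,"hand": -1},
])

```text
time: 27.98
position: [0.6086, 0.0158, 0.1541]
tool_rot: [-0.68, -0.191, -0.175, 0.686]
ft_force: [-7.0, 1.7, 7.9]
gripper_width: 0.13
```

```bash
python3 - <<'E'
from con import *
log(1,(0,.05,0))
st()
E
```

```text
t 27.98 F slot [-2.1  1.9 10.3] M slot [0.01 0.43 0.03] meas [  1.6   0.8 -70. ] cmd [  1.    0.6 -70.8] w 0.13
```

Emit:
move_arm([
  {"dx": 0,"dy": 0.05,"dz": 0,"rx": 0,"ry": 0,"rz": 0,"hand": -1},
  {"dx": 0,"dy": 0,"dz": 0,"rx": 0,"ry": 0,"rz": 0,"hand": -1},
  {"dx": 0,"dy": 0,"dz": 0,"rx": 0,"ry": 0,"rz": 0,"hand": -1},
])

```text
time: 28.23
position: [0.6088, 0.0158, 0.1542]
tool_rot: [-0.68, -0.191, -0.175, 0.686]
ft_force: [-10.6, -0.3, 13.2]
gripper_width: 0.131
```

```bash
python3 - <<'E'
from con import *
log(1,(0,.05,0))
st()
snap('wrist','w18');st()
E
```

```text
t 28.23 F slot [-2.5 -0.  16.8] M slot [ 0.08  0.72 -0.01] meas [  1.8   0.8 -70. ] cmd [  1.    0.6 -71.3] w 0.131
t 28.28 F slot [-3.   0.8 16.3] M slot [0.03 0.65 0.04] meas [  1.7   0.8 -70.1] cmd [  1.    0.6 -71.3] w 0.129
```

View pics/w18.png

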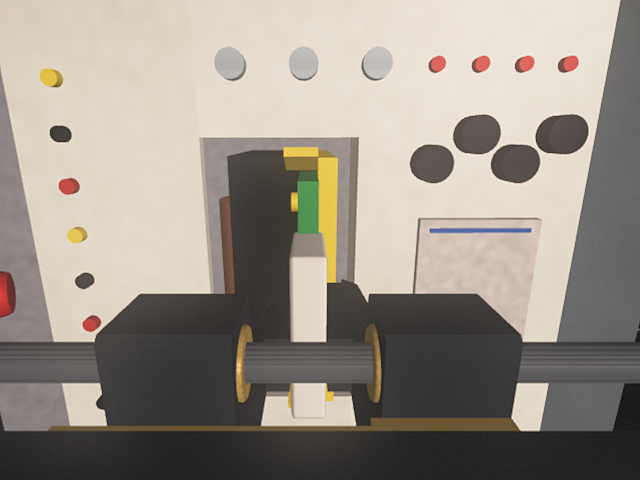

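Emit:
move_arm([
  {"dx": 0,"dy": -0.08,"dz": 0,"rx": 0,"ry": 0,"rz": 0,"hand": -1},
  {"dx": 0,"dy": 0,"dz": 0,"rx": 0,"ry": 0,"rz": 0,"hand": -0.7},
  {"dx": 0,"dy": 0,"dz": 0,"rx": 0,"ry": 0,"rz": 0,"hand": -0.5},
  {"dx": 0,"dy": 0,"dz": 0,"rx": 0,"ry": 0,"rz": 0,"hand": -0.3},
  {"dx": 0,"dy": 0,"dz": 0,"rx": 0,"ry": 0,"rz": 0,"hand": -0.2},
  {"dx": 0,"dy": 0,"dz": 0,"rx": 0,"ry": 0,"rz": 0,"hand": -0.2},
  {"dx": 0,"dy": 0,"dz": 0,"rx": 0,"ry": 0,"rz": 0,"hand": -0.2},
])

```text
time: 28.87
position: [0.6083, 0.0157, 0.1531]
tool_rot: [-0.68, -0.19, -0.175, 0.686]
ft_force: [-0.5, -0.6, -0.4]
gripper_width: 0.399
```

```bash
python3 - <<'E'
from con import *
log(1,(0,-.08,0))
st()
E
```

```text
t 28.87 F slot [-0.7 -0.6 -0.1] M slot [-0.04  0.17  0.03] meas [  0.7   0.7 -70.7] cmd [  1.    0.6 -70.5] w 0.399
```

Emit:
move_arm([
  {"dx": 0,"dy": -1,"dz": 0,"rx": 0,"ry": 0,"rz": 0,"hand": -0.2},
  {"dx": 0,"dy": -2,"dz": 0,"rx": 0,"ry": 0,"rz": 0,"hand": -0.2},
  {"dx": 0,"dy": -3,"dz": 0,"rx": 0,"ry": 0,"rz": 0,"hand": -0.2},
  {"dx": 0,"dy": -3,"dz": 0,"rx": 0,"ry": 0,"rz": 0,"hand": -0.2},
  {"dx": 0,"dy": -3,"dz": 0,"rx": 0,"ry": 0,"rz": 0,"hand": -0.2},
  {"dx": 0,"dy": -3,"dz": 0,"rx": 0,"ry": 0,"rz": 0,"hand": -0.2},
  {"dx": 0,"dy": 0,"dz": 0,"rx": 0,"ry": 0,"rz": 0,"hand": -0.2},
  {"dx": 0,"dy": 0,"dz": 0,"rx": 0,"ry": 0,"rz": 0,"hand": -0.2},
  {"dx": 0,"dy": 0,"dz": 0,"rx": 0,"ry": 0,"rz": 0,"hand": -0.2},
])

```text
time: 29.62
position: [0.5332, 0.0138, 0.2831]
tool_rot: [-0.68, -0.19, -0.175, 0.686]
ft_force: [-0.9, -0.7, -0.3]
gripper_width: 0.403
```

```bash
python3 - <<'E'
from con import *
log(1,(0,-15,0))
import pickle
for i in range(5): imaging.read_camera('top')
st();c=cam('wrist');snap('wrist','w19');pickle.dump(c,open('w19.pkl','wb'));snap('side','s19');snap('top','t19')
print([ (n,d['uv'],d['conf']) for n in ('card','card_grip') for d in find_in('wrist',n)[:1]])
S=slotface(CON)
for x,y,z in ((-.006,.03,.06),(.006,.03,.06),(.006,-.03,.06),(-.006,-.03,.06),(-.004,.05,.03),(.004,.05,.03)):
    print((x,y,z),proj(c,(S@[x+.0007,y,z,1])[:3])[0].round(1),' 5mm higher',proj(c,(S@[x+.0007,y,z+.005,1])[:3])[0].round(1))
E
```

```text
t 29.87 F slot [ 0.8 -0.  -0.1] M slot [-0.06  0.14  0.04] meas [-0.7  0.6 78. ] cmd [ 1.1  0.4 79.5] w 0.401
[('card', [309.6, 218.9], 0.78), ('card_grip', [309.8, 218.3], 0.84)]
(-0.006, 0.03, 0.06) [302.3 191.1]  5mm higher [302.2 192.1]
(0.006, 0.03, 0.06) [319.9 191.1]  5mm higher [320.1 192.1]
(0.006, -0.03, 0.06) [319.4 273.8]  5mm higher [319.6 276.3]
(-0.006, -0.03, 0.06) [302.8 273.8]  5mm higher [302.7 276.3]
(-0.004, 0.05, 0.03) [305.6 158.7]  5mm higher [305.5 159.1]
(0.004, 0.05, 0.03) [316.3 158.7]  5mm higher [316.5 159.1]
```

View pics/w19.png

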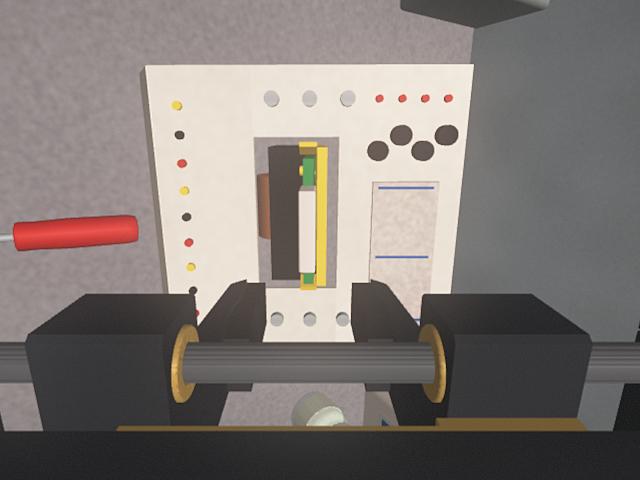

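View pics/s19.png

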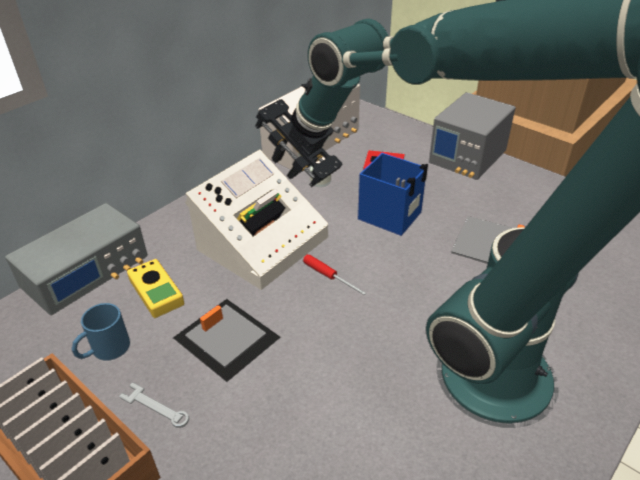

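View pics/t19.png

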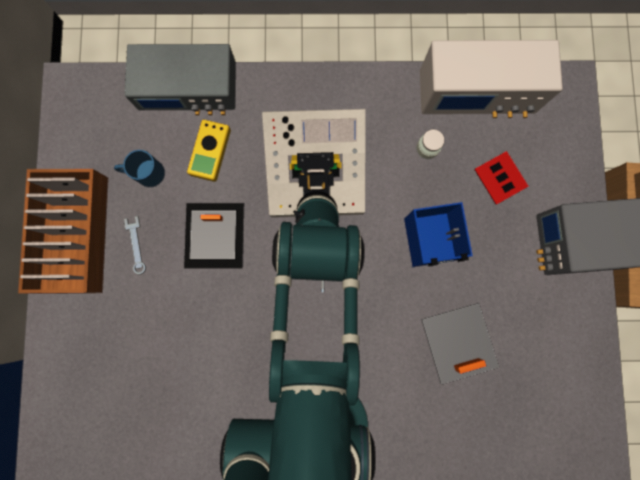

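```bash
python3 - <<'E'
from bench import hand_in, ctrl
print(hand_in())
s=ctrl.sense();print(s['time'],s['ft_force'])
E
```

```text
the job is handed in; nothing more can be done
None
the job is handed in; nothing more can be done
```

I did the whole job in the order asked and handed it in at about 30 s of the 70 s allowed. No verdict was reported.

- **Lid:** I took the lid on the blue box, not the larger one lying on the bench. I tipped it up about 17°, drew it 28 mm out from under the catches and lifted it clear. It now lies right way up, inside the mat's edges all round; the side, top and wrist pictures agree on this.
- **Finding the slot:** I took the green card out contacts down and touched it to the console face (my slot-frame height was right to within about 0.3 mm). I slid it up the slope until it met the fence, which puts the slot centre at about x = +1 mm; the camera had suggested about +1.3 mm. I then backed off and pushed it in.
- **Fully home:** The card went in freely and stopped hard 70.0 mm below the face. The force along the slot rose to about 17 N at the stop with no further movement. After I let go and backed away, the grip block's length in the wrist picture matched the home position.
- **Other things on the bench:** They look unmoved in the last pictures, and the robot was touching nothing at hand-in.

**Checks that disagreed:**
- I did not feel the expected 4 to 15 N from the sprung contact over the last 20 mm. I only saw the wrist moment change from about 55–60 mm depth.
- The last wrist picture showed the card block about 3 pixels (roughly 2 mm) sideways of where I predicted. I put that down to the arm still settling; I did not check it further.

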